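Demould lens cells and clock them in the vee fixture

ROBOT

A 6-joint arm with a two-finger parallel gripper is mounted at the origin on a cart in front of the work surface, level with it; the furniture and walls round the work are solid. World frame = base frame: x ahead of the robot, y to its left, z up, the work surface at z = 0. Lengths are in m, angles in rad, forces in N, time in s.
With the tool pointing down it reaches from about 0.35 to 0.975 m from the base axis. Payload 4.9 kg.
Tool frame: the origin (TCP) lies on the front face of the gripper's body, between the roots of the fingers; the fingertips stand ctrl.tip_extent ahead of it and the grasp point (between the pads) lies 54 mm ahead of it (ctrl.tip_extent is the distance from the TCP to the fingertips, in m); z points along the fingers, y is the line along which they close (so a half turn about z gives the same grasp; the last joint's range is limited). The gripper opens to 85 mm and grips with 20 to 120 N. Pads are 22 mm wide; open, the fingers measure 114 mm over their backs; the gripper's body (76 mm by 85 mm) begins 54 mm behind the grasp point. The pads swing forward as they close: fully open they stand 13 mm farther back than shut.
Start: joints at [1.088, 0.053, 1.613, -0, 1.476, -0.119], TCP at [0.222, 0.584, 0.304] pointing down, gripper open.
Joint ranges: [-3.01, 3.01], [-1.01, 2.22], [0.06, 2.58], [-1.02, 4.17], [0.09, 2.62], [-3.14, 3.14]. Speed limits (rad/s): [2.57, 2.57, 3.14, 3.14, 3.14, 3.14].

INTERFACE

Orientations are given as a rotation vector (axis times angle).
In Python, from station import ctrl gives the robot as it stands.
- The arm moves only by the tool apply_moves, never from a script. Its argument "rows" is one flat list of numbers, 6 for each row, row after row: the shift along the tool's x, y, z normalised to -1 to 1, where 1 is 0.6 m, then the turn, a rotation vector about the tool's x, y, z normalised to -1 to 1, where 1 is 90 degrees. A call has 1 to 20 rows; each row is the pose to reach, as a shift and turn from the pose commanded when the call began, along the tool's axes at that moment; what a row does not reach only later rows make up. A row lasts 1/10 s, in which the tool goes at most 50 mm and 8.59 degrees, less where a joint would pass 70% of its speed; a pose out of reach is approached as far as the arm can. A call with a number of a shift or a turn outside -1 to 1 is refused whole. A call with a gripper value outside its range is refused whole. "grip" is the opening, from 0 (shut) to 1 (fully open), set as the call begins (left out, the last holds). The fingers move at their own pace and stop on an object; "grip_force" is the grip in N (left out, the last holds). Time passes only in rows, so rows that repeat a pose let the fingers close. It gives the time, the measured TCP pose, the force, the opening and the grip force at its end, in the units of the state.
- ctrl.get_obs(): the state, without advancing time (a new reading comes with each control period).
- ctrl.get_image(name): name is "scene" or "top"; returns (picture, depth): 384x512x3 uint8, blue, green, red; 384x512 float32, m along the optical axis (not along the pixel's ray), 0 where there is no reading.
- ctrl.camera_model(name): a dict with "mtx" (3x3 intrinsics, pixels), "R" (3x3) and "t" (3): a world point X has camera coordinates R X + t. Camera axes: x right, y down, z forward; pixel columns grow to the right and rows downward; lengths in m; the calibration is good to about 2 mm. A picture is of the moment at which its call begins. camera_model takes no time and is no camera call.
- ctrl.finish_job(): hands the job in; it is judged then, once.
The state is a dict: "t": time; "q": joint angles; "dq": joint speeds; "effort": joint torques, N m; "tool_pos": TCP position; "tool_rot": TCP orientation; "contact_force": force on the tool from outside, world axes, zero at the start; "wrist_torque": the same for the moment, N m; "opening": finger opening in m; "grip_force": force on a finger pad.
Only numpy, scipy, OpenCV 4.12 (cv2) and the standard library are available. Lean on these libraries where they do the work, as an engineer would, in place of code of your own. Each camera call takes 0.05 s, during which the arm holds its last target. There are 200 camera calls.

TASK

Swing the hasp off its catch and well clear of the vees, then lift every lens cell out of its mould cup, stand each upright in a vee of its own and roll it there until you feel its flat drop home flush against the green flank, with its round rim touching the steel flank. When all the cells stand like that, swing the hasp fully back onto its catch in front of them; do not disturb the other things on the bench.

Things in the scene. Friction and masses are not known exactly. Their poses are not given: they have to be found in the camera images.
- cell_a: keyed lens cell, 58 mm tall, 0.15 kg: black barrel, 30 mm diameter, from 16 mm up to the top (take it here), on a brass flange of 40 mm diameter, 3 to 16 mm above its underside, with one flat cut 15 mm from the axis. Origin: centre of the underside, z up; +x points out through the middle of the flat. Starts loose and upright in a mould cup, flat anywhere. 2 or 3 of three are present.
- cell_b: keyed lens cell, 58 mm tall, 0.15 kg: black barrel, 30 mm diameter, from 16 mm up to the top (take it here), on a brass flange of 40 mm diameter, 3 to 16 mm above its underside, with one flat cut 15 mm from the axis. Origin: centre of the underside, z up; +x points out through the middle of the flat. Starts loose and upright in a mould cup, flat anywhere. 2 or 3 of three are present.
- cell_c: keyed lens cell, 58 mm tall, 0.15 kg: black barrel, 30 mm diameter, from 16 mm up to the top (take it here), on a brass flange of 40 mm diameter, 3 to 16 mm above its underside, with one flat cut 15 mm from the axis. Origin: centre of the underside, z up; +x points out through the middle of the flat. Starts loose and upright in a mould cup, flat anywhere. 2 or 3 of three are present.
- mould_a: open cast resin mould cup, 72 mm wide, rim 33 mm high, inner floor 10 mm above its underside; loose, 0.3 kg; the cell in it is free to lift straight out. Origin: centre of the underside. All three cups are always there.
- mould_b: open cast resin mould cup, 86 mm wide, rim 30 mm high, inner floor 9 mm above its underside; loose, 0.3 kg; the cell in it is free to lift straight out. Origin: centre of the underside. All three cups are always there.
- mould_c: open cast resin mould cup, 76 mm wide, rim 40 mm high, inner floor 12 mm above its underside; loose, 0.3 kg; the cell in it is free to lift straight out. Origin: centre of the underside. All three cups are always there.
- fixture: fixed clocking fixture: aluminium plate 125x262x6 mm with a saw-tooth fence of three vees 64 mm apart along its y, open to its -x side (the robot). Origin: on the bench under the plate, x away from the robot, y left. Hasp hinge at its right front corner; catch (dark block with steel staple, 40 mm high) at its left end.
- vee_1: left vee: two upright flanks at 90 degrees, 13 mm high, 40 long. Origin: its inner corner, on the base plate (6 mm above the bench). The green (right) flank is the plane x = 0 and faces +x, the steel (left) one is y = 0 and faces +y. A cell with round rim on both stands at x = y = 20 mm; with its flat flush on the green flank at x = 15, y = 20, its own +x along the vee's -x.
- vee_2: middle vee: two upright flanks at 90 degrees, 13 mm high, 40 long. Origin: its inner corner, on the base plate (6 mm above the bench). The green (right) flank is the plane x = 0 and faces +x, the steel (left) one is y = 0 and faces +y. A cell with round rim on both stands at x = y = 20 mm; with its flat flush on the green flank at x = 15, y = 20, its own +x along the vee's -x.
- vee_3: right vee: two upright flanks at 90 degrees, 13 mm high, 40 long. Origin: its inner corner, on the base plate (6 mm above the bench). The green (right) flank is the plane x = 0 and faces +x, the steel (left) one is y = 0 and faces +y. A cell with round rim on both stands at x = y = 20 mm; with its flat flush on the green flank at x = 15, y = 20, its own +x along the vee's -x.
- hasp (a joint): hasp: steel bar 14 mm high that swings level about an upright hinge in front of the vees. 0 = closed across all three vees, on its catch (stop); grows to 1.6 as its free end swings out towards the robot and the right (counter-clockwise from above). Stays where it is left (0.06 N m friction).
- hasp_knob (a point): middle of the upright red post on the hasp's free end: 12 mm diameter, from 39 to 81 mm above the bench (this point is 60 mm above it), to be pinched from above or pushed; swings round the hinge on a radius of 232 mm
- hasp_hinge (a point): top of the hasp's hinge: the upright axis about which it swings
- carton_small: bystander, not to be moved: small brown card box 90x68x58 mm; origin: centre of the underside
- fuse_box: bystander, not to be moved: pale card box 55x85x32 mm; origin: centre of the underside
- flux_bottle: bystander, not to be moved: small white bottle with black cap, 32 mm wide, 75 tall, in front of the fixed alignment rig (a frame 355 mm tall that fills world x > 0.58, y from -0.19 to 0.29: keep arm and hand clear of it); origin: centre of the underside
- spool: bystander, not to be moved: spool of solder, 55 mm wide, 38 tall; origin: centre of the underside
- mouse_a: bystander, not to be moved: computer mouse 99x56x41 mm; origin: centre of the underside
Not all that is in view belongs to the job. Leave any red look-alike of the cell_c alone.

How it is judged:
On the way, in this order (a step that is already met when the one before it is completed fails the run):
1. the hasp is swung off its catch and clear of the vees (0.6 rad or more) (value of joint hasp above 0.6 rad), for 0.2 s.
2. every cell stands in a vee, its flat flush on the green flank and its rim on the steel flank (((x of cell_a in the frame of vee_1 between 0.01 and 0.0165 m and y of cell_a in the frame of vee_1 between 0.015 and 0.023 m and z of cell_a in the frame of vee_1 below 0.003 m and angle between cell_a's own z axis and vertical below 0.08 rad) or (x of cell_a in the frame of vee_2 between 0.01 and 0.0165 m and y of cell_a in the frame of vee_2 between 0.015 and 0.023 m and z of cell_a in the frame of vee_2 below 0.003 m and angle between cell_a's own z axis and vertical below 0.08 rad) or (x of cell_a in the frame of vee_3 between 0.01 and 0.0165 m and y of cell_a in the frame of vee_3 between 0.015 and 0.023 m and z of cell_a in the frame of vee_3 below 0.003 m and angle between cell_a's own z axis and vertical below 0.08 rad)) and ((x of cell_b in the frame of vee_1 between 0.01 and 0.0165 m and y of cell_b in the frame of vee_1 between 0.015 and 0.023 m and z of cell_b in the frame of vee_1 below 0.003 m and angle between cell_b's own z axis and vertical below 0.08 rad) or (x of cell_b in the frame of vee_2 between 0.01 and 0.0165 m and y of cell_b in the frame of vee_2 between 0.015 and 0.023 m and z of cell_b in the frame of vee_2 below 0.003 m and angle between cell_b's own z axis and vertical below 0.08 rad) or (x of cell_b in the frame of vee_3 between 0.01 and 0.0165 m and y of cell_b in the frame of vee_3 between 0.015 and 0.023 m and z of cell_b in the frame of vee_3 below 0.003 m and angle between cell_b's own z axis and vertical below 0.08 rad)) and ((x of cell_c in the frame of vee_1 between 0.01 and 0.0165 m and y of cell_c in the frame of vee_1 between 0.015 and 0.023 m and z of cell_c in the frame of vee_1 below 0.003 m and angle between cell_c's own z axis and vertical below 0.08 rad) or (x of cell_c in the frame of vee_2 between 0.01 and 0.0165 m and y of cell_c in the frame of vee_2 between 0.015 and 0.023 m and z of cell_c in the frame of vee_2 below 0.003 m and angle between cell_c's own z axis and vertical below 0.08 rad) or (x of cell_c in the frame of vee_3 between 0.01 and 0.0165 m and y of cell_c in the frame of vee_3 between 0.015 and 0.023 m and z of cell_c in the frame of vee_3 below 0.003 m and angle between cell_c's own z axis and vertical below 0.08 rad))), for 0.2 s.
At the end, for the whole second after the job is handed in: every cell present stands upright (within 0.08 rad) on the base plate in a vee of its own, its axis less than 16.5 mm from the green flank (15 when its flat is flush, 20 when it is not) and less than 23 mm from the steel flank, released and at rest; the hasp is within 0.06 rad of closed (all of step 2 and value of joint hasp below 0.06 rad and linear speed of each of cell_a, cell_b, cell_c below 0.02 m/s and contact force between the fingers and cell_a below 0.1 N and contact force between the fingers and cell_b below 0.1 N and contact force between the fingers and cell_c below 0.1 N); the robot touches nothing.
It fails at once if a bystander is moved more than 30 mm (distance of any of carton_small, fuse_box, flux_bottle, spool, mouse_a from where it was at the start of the episode above 0.03 m).
Of cell_a, cell_b, cell_c only 2 to 3 are there at a start; the rules pass over those that are not, and their reading is None.
At some moment in a run one of mould_a, mould_b, mould_c may be knocked a few centimetres aside while the robot is not near it.
It also fails if it takes over 210 s, if anything falls off the work surface, if the arm or the gripper's body presses on something with over 40 N, if the wrist force passes 120 N, or if a joint passes its speed limit or range.

## Working session

There is one attempt and no reset: what is moved stays moved. The work goes in short steps, Python scripts to look and compute and a tool call to move; the robot and the scene stay as the last step left them, time stands still between calls to the robot, and variables do not carry over. Pictures are saved under pics/ and viewed, at most 14 in all, crops included, and the job is handed in when it is done.

Besides the shell and the picture viewer there is one more tool, called in YAML: its name, and indented under it one key for each argument. apply_moves: Moves the arm, as the interface text tells. Its arguments: {"type":"object","properties":{"rows":{"type":"array","items":{"type":"number"}},"grip":{"type":"number"},"grip_force":{"type":"number"}},"required":["rows"]}

```bash
ls; mkdir -p pics
cat > h.py <<'E'
import numpy as np, cv2
from station import ctrl
def grab(n):
    im,d=ctrl.get_image(n); m=ctrl.camera_model(n); return im,d,m
def plane(m,u,v,z):
    K,R,t=map(np.array,(m["mtx"],m["R"],m["t"])); c=-R.T@t
    r=R.T@np.linalg.inv(K)@np.array([u,v,1.]); return c+r*(z-c[2])/r[2]
def proj(m,X):
    p=np.array(m["mtx"])@(np.array(m["R"])@np.array(X)+np.array(m["t"])); return p[:2]/p[2]
def cloud(m,d):
    K,R,t=map(np.array,(m["mtx"],m["R"],m["t"])); v,u=np.mgrid[:d.shape[0],:d.shape[1]]
    P=np.stack([(u-K[0,2])/K[0,0]*d,(v-K[1,2])/K[1,1]*d,d],-1); return (P-t)@R
E
python3 - <<'E'
from h import *
o=ctrl.get_obs(); print(o, ctrl.tip_extent)
for n in("scene","top"):
    im,d,m=grab(n); cv2.imwrite(f"pics/{n}0.png",im); np.savez(f"{n}0.npz",im=im,d=d); print(n,m, (-np.array(m["R"]).T@m["t"]))
E
```

```text
pics
{'t': 0.0, 'q': array([ 1.08800535e+00,  5.33592483e-02,  1.61429824e+00,  1.52783942e-05,
        1.47599435e+00, -1.18976825e-01]), 'dq': array([ 0.00067674, -0.00023233,  0.00060922, -0.00249399, -0.00011814,
        0.00226652]), 'effort': array([ 4.52939057e-04, -3.93703830e+01, -3.70167160e+01, -7.23154767e-05,
        7.23327161e-03,  5.11179792e-06]), 'tool_pos': array([0.22216207, 0.58367465, 0.30265885]), 'tool_rot': array([-5.68220385e-01, -3.08914150e+00,  3.08154899e-03]), 'contact_force': array([ 0.74622489, -0.27899508, -0.35833813]), 'wrist_torque': array([ 0.03185198, -0.01274495,  0.03231981]), 'grip_force': 0.0, 'opening': 0.08535035849226114} 0.0726
scene {'mtx': array([[500.12610251,   0.        , 256.74599534],
       [  0.        , 500.12610251, 191.87837957],
       [  0.        ,   0.        ,   1.        ]]), 'R': array([[-0.76069232, -0.64904639,  0.00927234],
       [-0.51337097,  0.59281411, -0.62050115],
       [ 0.39723726, -0.47677061, -0.78415071]]), 't': array([0.3088634 , 0.43344199, 1.56008305])} [-0.16225656  0.6873179   1.48942761]
top {'mtx': array([[457.47451733,   0.        , 255.41896905],
       [  0.        , 457.47451733, 193.10851659],
       [  0.        ,   0.        ,   1.        ]]), 'R': array([[ 0.00830931, -0.99969213, -0.02337968],
       [-0.99016744, -0.00496067, -0.13979923],
       [ 0.13964021,  0.02431143, -0.98990382]]), 't': array([-0.15302715,  0.56141706,  1.21536763])} [ 0.38745425 -0.17974235  1.27800501]
```

View pics/scene0.png

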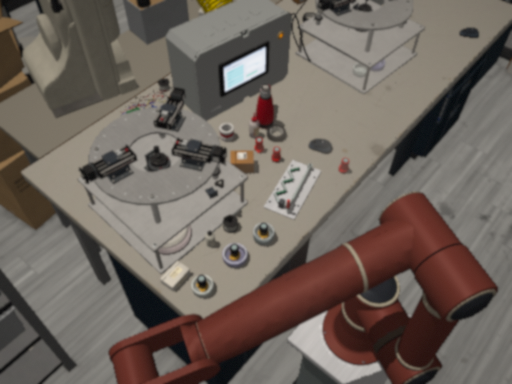

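View pics/top0.png

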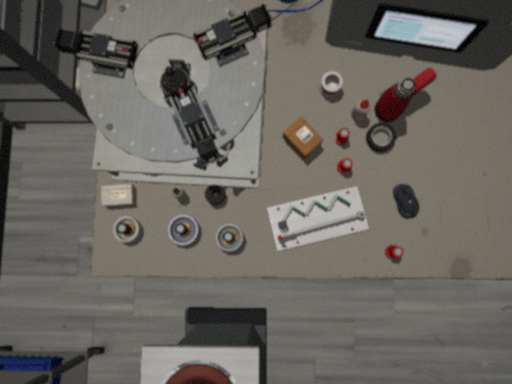

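The top view shows three cups with black/brass cells at (126,230), (183,231) and (229,237), and the fixture at about (318,218). The hasp's red knob is at (281,238), and its hinge is near (360,215).
- Possible mix-ups for the cells: red look-alikes at (343,135), (345,166) and (395,253), and the dark spool or bottle at (216,196) and (178,193).
- Choice: the three cells with a black barrel and brass flange inside cups.

I'll check these in one crop.

Run:
```python
from h import *
a=np.load("top0.npz"); im=a["im"]; d=a["d"]; m=ctrl.camera_model("top")
c1=cv2.resize(im[180:260,100:250],None,fx=5,fy=5,interpolation=cv2.INTER_CUBIC)[:,:750]
c2=cv2.resize(im[180:255,260:375],None,fx=6.5,fy=6.5,interpolation=cv2.INTER_CUBIC)
c1=cv2.resize(c1,(560,299)); c2=cv2.resize(c2,(460,300))
cv2.imwrite("pics/c0.png",cv2.convertScaleAbs(np.vstack([c1,cv2.copyMakeBorder(c2,0,0,0,100,cv2.BORDER_CONSTANT)]),alpha=1.5))
P=cloud(m,d)
for u,v in[(126,230),(183,231),(229,237),(281,238),(360,215),(318,205),(118,195),(178,193),(216,196),(282,215)]: print(u,v,P[v,u].round(3))
```

```text
126 230 [0.458 0.194 0.065]
183 231 [0.456 0.041 0.068]
229 237 [ 0.44  -0.082  0.076]
281 238 [ 0.439 -0.218  0.081]
360 215 [ 0.504 -0.434  0.034]
318 205 [ 0.533 -0.322  0.018]
118 195 [0.556 0.231 0.032]
178 193 [0.558 0.058 0.066]
216 196 [ 0.553 -0.042  0.041]
282 215 [ 0.505 -0.223  0.008]
```

View pics/c0.png

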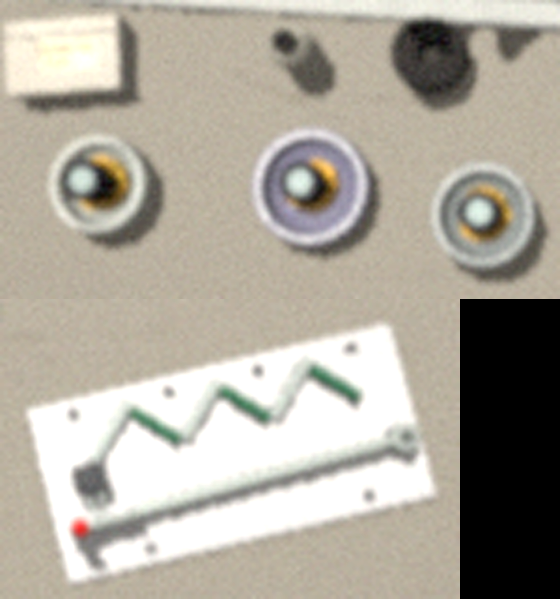

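The crop confirms three black/brass cells in cups. It also shows the fixture, with its green flanks, and the hasp with its red knob at lower left. Next I'll measure them.

```bash
cat > meas.py <<'E'
from h import *
a=np.load("top0.npz"); im=a["im"]; d=a["d"]; m=ctrl.camera_model("top")
b=np.load("scene0.npz"); ims=b["im"]; ms=ctrl.camera_model("scene")
hsv=cv2.cvtColor(im,cv2.COLOR_BGR2HSV)
# plate
w=((hsv[...,1]<25)&(hsv[...,2]>185)).astype(np.uint8); w[:180]=0;w[:,:262]=0;w[262:]=0;w[:,375:]=0
w=cv2.morphologyEx(w,cv2.MORPH_CLOSE,np.ones((9,9)))
cs=max(cv2.findContours(w,0,1)[0],key=cv2.contourArea)[:,0]
pw=np.array([plane(m,u,v,.006)[:2] for u,v in cs],np.float32)
r=cv2.minAreaRect(pw); print("plate",r)
red=((hsv[...,1]>150)&((hsv[...,0]<8)|(hsv[...,0]>172))); v,u=np.nonzero(red[225:250,270:295]); u=u+270;v=v+225
print("knob",len(u),plane(m,u.mean(),v.mean(),.081))
g=((hsv[...,0]>45)&(hsv[...,0]<95)&(hsv[...,1]>70)).astype(np.uint8); g[:,:270]=0;g[:,375:]=0;g[:180]=0
n,l,st,ce=cv2.connectedComponentsWithStats(g)
for i in range(1,n):
    if st[i,4]>8:
        v,u=np.nonzero(l==i); P=np.array([plane(m,x,y,.0125)[:2] for x,y in zip(u,v)])
        c=P.mean(0); e=np.linalg.svd(P-c)[2][0]; s=(P-c)@e
        print("green",st[i],c.round(4),np.degrees(np.arctan2(e[1],e[0])).round(1),s.min().round(3),s.max().round(3))
# cells
for k,(u0,v0),fl in(("L",(126,230),.010),("M",(183,231),.009),("R",(229,237),.012)):
    z=fl+.058
    sub=im[v0-9:v0+9,u0-10:u0+10].astype(int); 
    print(k,"\n",sub.max(2)[:, :])
E
python3 meas.py
```

```text
plate ((0.49985718727111816, -0.3181226849555969), (0.11430073529481888, 0.25188368558883667), 14.4391508102417)
knob 7 [ 0.44117259 -0.2146026   0.081     ]
green [338 198  11   7  19] [ 0.546  -0.3923] -120.9 -0.016 0.016
green [316 203  11   7  18] [ 0.5305 -0.3308] -121.9 -0.016 0.016
green [294 209  10   6  14] [ 0.5151 -0.2686] -120.4 -0.014 0.014
L 
 [[149 149 135 116  94  78  84  97 112 128 136 142 134 123 119 117 119 128
  143 134]
 [152 139 113  90  75  66  76  92 110 133 149 152 154 137 129 120 121 124
  136 138]
 [139 117  83  66  66  67  68  77  85 106 120 136 142 138 137 126 112 118
  127 142]
 [128  91  70  75  87  95  95  84  73  69  77  85 108 127 127 124 117 119
  126 141]
 [111  79  74  97 120 130 127 117  91  57  36  47  67  93 115 128 129 115
  118 134]
 [ 96  66  90 123 146 152 151 142 119  85  44  26  39  69  91 129 137 118
  106 122]
 [ 87  64 100 137 152 154 152 148 129  90  41  20  28  35  65 104 127 116
   99 117]
 [ 78  71 103 137 152 155 156 148 130  87  50  21  21  23  34  70 104 111
  102 114]
 [ 82  70  95 125 143 152 147 139 117  78  42  12  12  13  2
[... 3160 characters left out ...]
 113 130
  122 108]
 [ 78  94 101  94  75  77 116 141 149 157 150 134  97  54  45  65 100 126
  116 110]
 [ 78  97 104 104  95  82  90 112 128 134 125 103  68  42  45  60  88 105
  111 113]
 [ 80  90 104 107 119 109  90  81  92  94  78  66  41  39  51  64  83  97
  109 109]
 [ 86  90 100 112 130 136 119  80  64  53  56  48  45  55  63  77  90 100
  106 111]
 [ 95  86  95 109 127 147 138 110  81  66  58  56  53  67  78  84 101 108
  115 109]
 [114  85  94 103 118 133 136 126 116  90  78  76  75  76  83  97 105 112
  114 115]
 [125  99  87  93 105 111 124 124 124 104  90  90  91  90 101 104 110 112
  115 126]
 [137 119 102  93  96 108 106 117 113 106 103  97 101 104 106 111 111 117
  122 129]]
```

```bash
cat > go.py <<'E'
import sys
from h import *
from scipy.spatial.transform import Rotation as Ro
def row(x,y,z,psi,o=None):
    "row for TCP x,y,z with tool y at psi deg"
    o=o or ctrl.get_obs(); R=Ro.from_rotvec(o["tool_rot"]).as_matrix()
    s=R.T@(np.array([x,y,z])-o["tool_pos"])/.6
    p=np.radians(psi); yt=np.array([np.cos(p),np.sin(p),0]); zt=np.array([0,0,-1.]); T=np.c_[np.cross(yt,zt),yt,zt]
    r=Ro.from_matrix(R.T@T).as_rotvec()/(np.pi/2)
    return np.r_[s,r].round(4).tolist()
if __name__=="__main__":
    o=ctrl.get_obs(); R=Ro.from_rotvec(o["tool_rot"]).as_matrix()
    print("at",o["tool_pos"].round(4),"psi",np.degrees(np.arctan2(R[1,1],R[0,1])).round(1),"q",o["q"].round(2),"t",o["t"])
    v=list(map(float,sys.argv[1:]))
    for i in range(0,len(v),4): print(row(*v[i:i+4],o))
E
cat > cells.py <<'E'
from h import *
a=np.load("top0.npz"); b=np.load("scene0.npz"); mt=ctrl.camera_model("top"); ms=ctrl.camera_model("scene")
for k,(u0,v0),fl in(("L",(126,230),.010),("M",(183,231),.009),("R",(229,237),.012)):
    best=[]
    g=a["im"].min(2).astype(float); ys,xs=np.mgrid[v0-9:v0+10,u0-10:u0+11]; w=np.clip(g[v0-9:v0+10,u0-10:u0+11]-105,0,None)
    # lens: bluish-white blob nearest the given pixel
    n,l,st,ce=cv2.connectedComponentsWithStats((w>0).astype(np.uint8)); 
    i=min(range(1,n),key=lambda i:np.hypot(*(ce[i]-[8,8]))+(99 if st[i,4]<8 else 0)); ww=w*(l==i)
    u=(xs*ww).sum()/ww.sum(); v=(ys*ww).sum()/ww.sum(); c=plane(mt,u,v,fl+.058)
    print(k,"lens px",u.round(1),v.round(1),"cell",c.round(4), "scene px",proj(ms,[*c[:2],fl+.058]).round(1))
    for nm,im,m in(("top",a["im"],mt),("scene",b["im"],ms)):
        out=[]
        for th in range(0,360,20):
            t=np.radians(th); s=[]
            for r in(.0165,.018,.0195):
                p=proj(m,[c[0]+r*np.cos(t),c[1]+r*np.sin(t),fl+.016]).astype(np.float32)
                x=cv2.getRectSubPix(im,(1,1),(float(p[0]),float(p[1])))[0,0].astype(int); s.append(x[2]-x[0])
            out.append(int(np.mean(s)))
        print("  R-B per 20deg",nm,out)
E
python3 cells.py; python3 go.py .441 -.215 .22 15 .441 -.215 .12 15
```

```text
L lens px 121.4 227.6 cell [0.4637 0.2061 0.068 ] scene px [201.1 278.4]
  R-B per 20deg top [70, 37, 0, -2, -3, -2, 4, 40, 52, 29, 31, 33, 41, 64, 72, 76, 69, 68]
  R-B per 20deg scene [5, 47, 76, 59, 39, 63, 100, 104, 75, 46, 34, 27, 23, 20, 8, -3, -4, -2]
M lens px 179.7 228.2 cell [0.4632 0.0504 0.067 ] scene px [234.1 247. ]
  R-B per 20deg top [27, -3, -3, -1, -1, -1, 14, 27, 16, 19, 28, 32, 31, 42, 67, 94, 88, 71]
  R-B per 20deg scene [4, 0, 1, 31, 82, 109, 104, 79, 55, 37, 22, 13, 9, 4, 0, -3, -4, -1]
R lens px 227.7 236.2 cell [ 0.4427 -0.0781  0.07  ] scene px [263.6 225.8]
  R-B per 20deg top [53, 30, 16, 1, -1, 6, 41, 68, 52, 32, 28, 28, 29, 56, 61, 48, 59, 61]
  R-B per 20deg scene [34, 63, 72, 67, 63, 79, 89, 77, 73, 46, 25, 17, 16, 9, 2, -1, -2, 5]
at [0.2222 0.5837 0.3027] psi 69.2 q [ 1.09  0.05  1.61  0.    1.48 -0.12] t 0.1
[-0.8145, -1.114, 0.1398, -0.0012, 0.0004, 0.6017]
[-0.8146, -1.1137, 0.3065, -0.0012, 0.0004, 0.6017]
```

apply_moves:
  rows: [-0.4, -0.57, 0.07, 0, 0, 0.3, -0.4, -0.57, 0.07, 0, 0, 0.3, -0.4, -0.57, 0.07, 0, 0, 0.3, -0.4, -0.57, 0.07, 0, 0, 0.3, -0.4, -0.57, 0.07, 0, 0, 0.3, -0.4, -0.57, 0.07, 0, 0, 0.3, -0.4, -0.57, 0.07, 0, 0, 0.3, -0.4, -0.57, 0.07, 0, 0, 0.3, -0.4, -0.57, 0.07, 0, 0, 0.3, -0.4, -0.57, 0.07, 0, 0, 0.3]
  grip: 0.45

```text
t: 1.1
tool_pos: [0.3251, 0.177, 0.2611]
tool_rot: [-1.281, -2.868, 0.001]
contact_force: [-0.6, 0.1, -0.1]
opening: 0.0388
grip_force: 0.0
```

```bash
python3 go.py .441 -.215 .22 15 .441 -.215 .12 15
python3 - <<'E'
from h import *
print(ctrl.tip_extent)
a=np.load("top0.npz")["im"]; b=np.load("scene0.npz")["im"]
f=lambda im,u,v:cv2.convertScaleAbs(cv2.resize(cv2.getRectSubPix(im,(28,28),(u,v)),(260,260),interpolation=cv2.INTER_CUBIC),alpha=1.6)
o=np.vstack([np.hstack([f(a,*p) for p in((126,230),(183,231),(229,237))]),np.hstack([f(b,*p) for p in((202,284),(235,254),(264,232))])])
cv2.imwrite("pics/cells.png",o)
E
```

```text
at [0.3251 0.177  0.2611] psi 41.9 q [ 0.3  -0.61  2.22 -0.    1.53 -0.43] t 1.1
[-0.6155, -0.2922, 0.0687, -0.0004, 0.0001, 0.2985]
[-0.6155, -0.2921, 0.2354, -0.0004, 0.0001, 0.2985]
0.0726
```

View pics/cells.png

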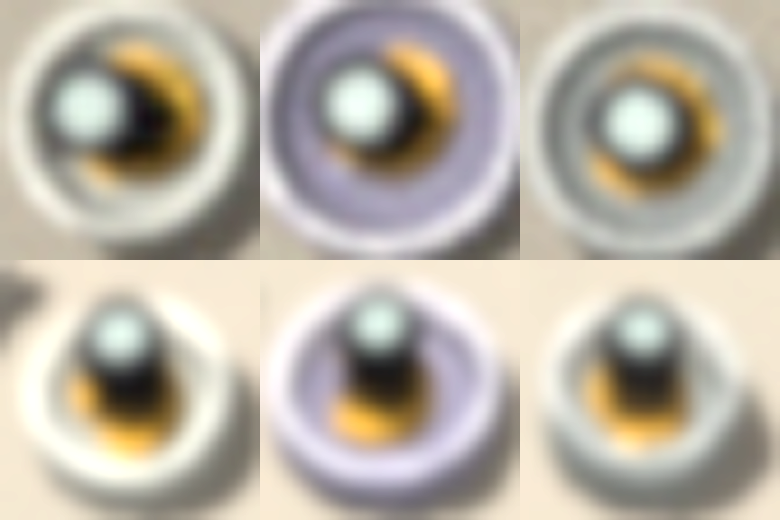

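Each cell shows a brass ring with a gap where the flat is. L's gap is at about 80° and M's at about 27°. R's isn't clear, so I'll find that one by feel. Now to the hasp.

apply_moves:
  rows: [-0.6155, -0.292, 0.07, 0, 0, 0.2985, -0.6155, -0.292, 0.07, 0, 0, 0.2985, -0.6155, -0.292, 0.07, 0, 0, 0.2985, -0.6155, -0.292, 0.07, 0, 0, 0.2985, -0.6155, -0.292, 0.07, 0, 0, 0.2985, -0.6155, -0.292, 0.07, 0, 0, 0.2985, -0.6155, -0.292, 0.07, 0, 0, 0.2985, -0.6155, -0.292, 0.07, 0, 0, 0.2985, -0.6155, -0.292, 0.07, 0, 0, 0.2985, -0.6155, -0.292, 0.07, 0, 0, 0.2985, -0.6155, -0.292, 0.2354, 0, 0, 0.2985, -0.6155, -0.292, 0.2354, 0, 0, 0.2985, -0.6155, -0.292, 0.2354, 0, 0, 0.2985, -0.6155, -0.292, 0.2354, 0, 0, 0.2985]
  grip: 0.45

```text
t: 2.5
tool_pos: [0.4428, -0.2105, 0.1207]
tool_rot: [-1.902, -2.497, -0.0]
contact_force: [0.4, 0.6, 0.2]
opening: 0.0382
grip_force: 0.0
```

```bash
cat > shot.py <<'E'
import sys
from h import *
n,u0,u1,v0,v1,out=sys.argv[1],*map(int,sys.argv[2:6]),sys.argv[6]
im,d,m=grab(n); np.savez("last_"+n+".npz",im=im,d=d)
c=im[v0:v1,u0:u1]; s=min(700/c.shape[1],560/c.shape[0]); cv2.imwrite("pics/"+out,cv2.convertScaleAbs(cv2.resize(c,None,fx=s,fy=s,interpolation=cv2.INTER_CUBIC),alpha=1.4))
E
cat > arc.py <<'E'
import sys
from go import *
from scipy.spatial.transform import Rotation as Ro
# arc rows about hinge for knob held; args: hinge x y, total CCW deg, n, rest
hx,hy,tot,n=map(float,sys.argv[1:5]); o=ctrl.get_obs(); p=o["tool_pos"]; R=Ro.from_rotvec(o["tool_rot"]).as_matrix(); psi=np.degrees(np.arctan2(R[1,1],R[0,1])); rad=p[:2]-[hx,hy]; print(p,psi,np.hypot(*rad),o["opening"])
out=[]
for i in range(1,int(n)+1):
    a=np.radians(tot*i/n); c,s=np.cos(a),np.sin(a)
    out+=[round(float(v),3) for v in row(hx+c*rad[0]-s*rad[1],hy+s*rad[0]+c*rad[1],p[2],psi+tot*i/n,o)]
print(out)
E
python3 shot.py scene 200 380 130 270 k.png; python3 go.py .441 -.215 .12 15
```

```text
at [ 0.4441 -0.2117  0.1228] psi 15.4 q [-0.6  -0.08  2.06  0.    1.15 -0.86] t 2.55
[-0.0039, -0.0064, 0.0046, 0.0011, 0.0011, 0.0043]
```

View pics/k.png

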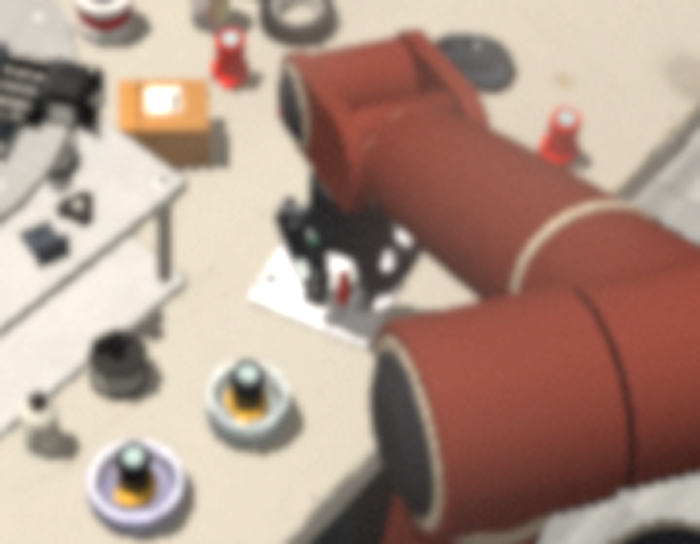

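The red knob (crop 342,288) is between the fingers. I'll pinch it.

apply_moves:
  rows: [-0.004, -0.006, 0.005, 0, 0, 0, -0.004, -0.006, 0.005, 0, 0, 0, -0.004, -0.006, 0.005, 0, 0, 0, -0.004, -0.006, 0.005, 0, 0, 0, -0.004, -0.006, 0.005, 0, 0, 0]
  grip: 0
  grip_force: 20

```text
t: 3.05
tool_pos: [0.4414, -0.2165, 0.1203]
tool_rot: [1.904, 2.494, 0.001]
contact_force: [-0.8, 0.1, 7.0]
opening: 0.0113
grip_force: 20.4
```

```bash
python3 arc.py .502 -.438 72 17; python3 -c "
from station import ctrl;print(ctrl.get_obs()['contact_force'],ctrl.tip_extent)"
```

```text
[ 0.44144065 -0.21647104  0.12029385] 15.268012352985583 0.2296573899911637 0.011303116528269338
[-0.001, -0.028, -0.0, 0.002, 0.002, -0.047, -0.004, -0.056, -0.0, 0.002, 0.002, -0.094, -0.009, -0.084, -0.0, 0.002, 0.002, -0.141, -0.017, -0.112, -0.0, 0.002, 0.002, -0.188, -0.026, -0.138, -0.0, 0.001, 0.002, -0.235, -0.037, -0.164, -0.0, 0.001, 0.002, -0.282, -0.05, -0.189, -0.0, 0.001, 0.002, -0.329, -0.065, -0.213, -0.0, 0.001, 0.002, -0.377, -0.082, -0.236, -0.0, 0.001, 0.002, -0.423, -0.1, -0.258, -0.0, 0.001, 0.002, -0.471, -0.12, -0.278, -0.0, 0.001, 0.003, -0.518, -0.141, -0.297, -0.0, 0.001, 0.003, -0.565, -0.164, -0.314, -0.0, 0.001, 0.003, -0.612, -0.187, -0.329, -0.0, 0.001, 0.003, -0.659, -0.212, -0.343, -0.0, 0.001, 0.003, -0.706, -0.238, -0.354, -0.0, 0.001, 0.003, -0.753, -0.265, -0.364, -0.0, 0.0, 0.003, -0.8]
[-0.83602501  0.09109817  7.03927347] 0.0726
```

apply_moves:
  rows: [-0.001, -0.028, 0, 0, 0, -0.047, -0.004, -0.056, 0, 0, 0, -0.094, -0.009, -0.084, 0, 0, 0, -0.141, -0.017, -0.112, 0, 0, 0, -0.188, -0.026, -0.138, 0, 0, 0, -0.235, -0.037, -0.164, 0, 0, 0, -0.282, -0.05, -0.189, 0, 0, 0, -0.329, -0.065, -0.213, 0, 0, 0, -0.377, -0.082, -0.236, 0, 0, 0, -0.423, -0.1, -0.258, 0, 0, 0, -0.471, -0.12, -0.278, 0, 0, 0, -0.518, -0.141, -0.297, 0, 0, 0, -0.565, -0.164, -0.314, 0, 0, 0, -0.612, -0.187, -0.329, 0, 0, 0, -0.659, -0.212, -0.343, 0, 0, 0, -0.706, -0.238, -0.354, 0, 0, 0, -0.753, -0.265, -0.364, 0, 0, 0, -0.8, -0.265, -0.364, 0, 0, 0, -0.8, -0.265, -0.364, 0, 0, 0, -0.8]

```text
t: 4.95
tool_pos: [0.2763, -0.4288, 0.1208]
tool_rot: [0.078, 3.126, -0.009]
contact_force: [20.6, -0.5, -0.2]
opening: 0.0111
grip_force: 20.7
```

```bash
python3 go.py
```

```text
at [ 0.2763 -0.4288  0.1208] psi 87.2 q [-1.15 -0.04  2.03  0.01  1.14 -2.67] t 4.95
```

apply_moves:
  rows: [0.007, 0, 0, 0, 0, 0, 0.007, 0, 0, 0, 0, 0, 0.007, 0, 0, 0, 0, 0, 0.007, 0, -0.08, 0, 0, 0, 0.007, 0, -0.16, 0, 0, 0, 0.007, 0, -0.2, 0, 0, 0, 0.007, 0, -0.2, 0, 0, 0]
  grip: 0.6

```text
t: 5.65
tool_pos: [0.2679, -0.4285, 0.2431]
tool_rot: [0.075, 3.137, -0.014]
contact_force: [0.6, 0.2, 0.8]
opening: 0.0512
grip_force: 0.0
```

```bash
cat > find.py <<'E'
import sys
from h import *
fl={"L":.010,"M":.009,"R":.012}
prior={"L":(.4637,.2061),"M":(.4632,.0504),"R":(.4427,-.0781)}
im={n:grab(n) for n in("top","scene")}
for k in sys.argv[1]:
    for n,(I,d,m) in im.items():
        z=fl[k]+.058; u0,v0=proj(m,[*prior[k],z]).astype(int)
        s=I[v0-12:v0+13,u0-12:u0+13].astype(int); g=s.min(2); 
        bw=(g>105)&(s[...,0]>s[...,2]+2)    # lens is bluish-white
        num,l,st,ce=cv2.connectedComponentsWithStats(bw.astype(np.uint8))
        c=[i for i in range(1,num) if 6<=st[i,4]<=60]
        if not c: print(k,n,"none"); continue
        i=min(c,key=lambda i:np.hypot(*(ce[i]-12))); ys,xs=np.nonzero(l==i); w=g[ys,xs]-95
        u,v=u0-12+(xs*w).sum()/w.sum(),v0-12+(ys*w).sum()/w.sum()
        print(k,n,st[i,4],round(u,1),round(v,1),plane(m,u,v,z).round(4))
E
python3 find.py LMR; python3 go.py .443 -.078 .25 14
```

```text
L top 21 121.2 227.5 [0.4638 0.2066 0.068 ]
L scene 21 201.0 278.1 [0.4649 0.2058 0.068 ]
M top 26 179.8 228.0 [0.4636 0.05   0.067 ]
M scene 22 233.8 246.6 [0.4652 0.0497 0.067 ]
R top 28 227.7 236.2 [ 0.4429 -0.0778  0.07  ]
R scene 17 263.2 225.5 [ 0.4445 -0.0782  0.07  ]
at [ 0.2669 -0.4263  0.2377] psi 87.3 q [-1.16 -0.19  1.96 -0.    1.38 -2.68] t 5.75
[-0.2654, 0.5938, -0.0207, -0.0002, 0.0003, 0.8141]
```

apply_moves:
  rows: [-0.264, 0.594, -0.02, 0, 0, 0.814, -0.264, 0.594, -0.02, 0, 0, 0.814, -0.264, 0.594, -0.02, 0, 0, 0.814, -0.264, 0.594, -0.02, 0, 0, 0.814, -0.264, 0.594, -0.02, 0, 0, 0.814, -0.264, 0.594, -0.02, 0, 0, 0.814, -0.264, 0.594, -0.02, 0, 0, 0.814, -0.264, 0.594, -0.02, 0, 0, 0.814, -0.264, 0.594, -0.02, 0, 0, 0.814, -0.264, 0.594, -0.02, 0, 0, 0.814, -0.264, 0.594, -0.02, 0, 0, 0.814]

```text
t: 6.85
tool_pos: [0.4415, -0.0764, 0.247]
tool_rot: [-1.927, -2.475, 0.003]
contact_force: [0.4, -0.3, -0.7]
opening: 0.0512
grip_force: 0.0
```

```bash
python3 go.py .4436 -.078 .116 14
```

```text
at [ 0.4415 -0.0764  0.247 ] psi 14.2 q [-0.34 -0.35  2.07 -0.    1.43 -0.59] t 6.85
[-0.0041, 0.0036, 0.2184, -0.0026, -0.0016, 0.0022]
```

apply_moves:
  rows: [-0.004, 0.004, 0.08, -0.0026, -0.0016, 0, -0.004, 0.004, 0.15, -0.0026, -0.0016, 0, -0.004, 0.004, 0.2, -0.0026, -0.0016, 0, -0.004, 0.004, 0.218, -0.0026, -0.0016, 0, -0.004, 0.004, 0.218, -0.0026, -0.0016, 0, -0.004, 0.004, 0.218, -0.0026, -0.0016, 0]

```text
t: 7.45
tool_pos: [0.4457, -0.0802, 0.1198]
tool_rot: [1.93, 2.472, 0.003]
contact_force: [-0.5, 0.1, 1.8]
opening: 0.0513
grip_force: 0.0
```

apply_moves:
  rows: [0, 0, 0, 0, 0, 0, 0, 0, 0, 0, 0, 0, 0, 0, 0, 0, 0, 0, 0, 0, 0, 0, 0, 0, 0, 0, 0, 0, 0, 0]
  grip: 0
  grip_force: 30

```text
t: 7.95
tool_pos: [0.4464, -0.0801, 0.1209]
tool_rot: [1.928, 2.47, 0.003]
contact_force: [-0.8, -1.2, 6.1]
opening: 0.0279
grip_force: 29.5
```

apply_moves:
  rows: [0, 0, -0.05, 0, 0, 0, 0, 0, -0.12, 0, 0, 0, 0, 0, -0.2, 0, 0, 0, 0, 0, -0.25, 0, 0, 0, 0, 0, -0.25, 0, 0, 0, 0, 0, -0.25, 0, 0, 0]

```text
t: 8.55
tool_pos: [0.4445, -0.0793, 0.2693]
tool_rot: [1.93, 2.472, 0.003]
contact_force: [0.6, 0.9, -2.1]
opening: 0.0279
grip_force: 30.1
```

```bash
python3 go.py; python3 shot.py scene 190 340 120 240 r.png
```

```text
at [ 0.4445 -0.0793  0.2693] psi 14.0 q [-0.34 -0.36  2.04  0.    1.46 -0.59] t 8.55
```

View pics/r.png

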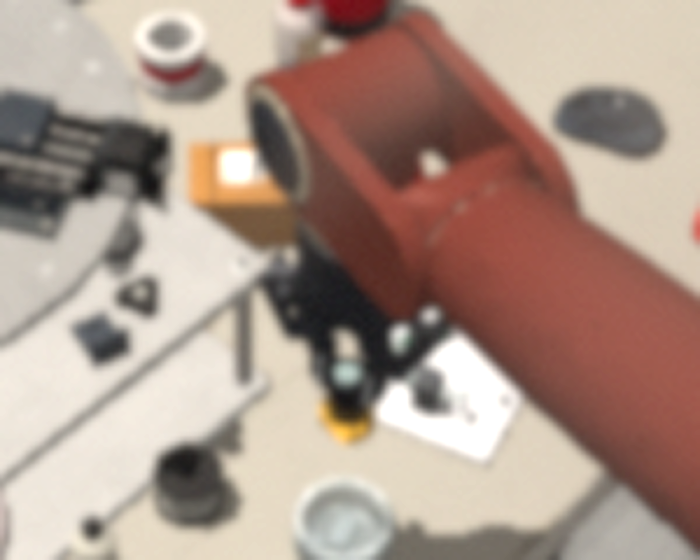

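Cell R is lifted, with its brass flange at (345,420) in the crop. I'm taking it to vee 3.

```bash
cat > vee.py <<'E'
import sys
from go import *
G={3:(.546,-.3923),2:(.5305,-.3308),1:(.5151,-.2686)}
A=np.radians(149.1); ux=np.array([np.cos(A),np.sin(A)]); uy=np.array([-ux[1],ux[0]])
i=int(sys.argv[1]); g=np.array(G[i]); o=ctrl.get_obs(); R=Ro.from_rotvec(o["tool_rot"]).as_matrix()
e=o["tool_pos"][:2]-g; f=o["contact_force"]
print("vee xy mm",(1e3*np.array([e@ux,e@uy+.02])).round(2),"z",o["tool_pos"][2].round(4),"psi",np.degrees(np.arctan2(R[1,1],R[0,1])).round(1),"F vee",(f[:2]@ux).round(1),(f[:2]@uy).round(1),f[2].round(1),"q6",o["q"][5].round(2),"t",o["t"],"open",o["opening"].round(4),o["grip_force"].round(0))
v=list(map(float,sys.argv[2:]))
for k in range(0,len(v),4):
    p=g+v[k]/1e3*ux+(v[k+1]-20)/1e3*uy; print(row(*p,v[k+2],v[k+3],o))
E
python3 vee.py 3 25 25 .2 14 25 25 .116 14
```

```text
Traceback (most recent call last):
  File "vee.py", line 7, in <module>
    print("vee xy mm",(1e3*np.array([e@ux,e@uy+.02])).round(2),"z",o["tool_pos"][2].round(4),"psi",np.degrees(np.arctan2(R[1,1],R[0,1])).round(1),"F vee",(f[:2]@ux).round(1),(f[:2]@uy).round(1),f[2].round(1),"q6",o["q"][5].round(2),"t",o["t"],"open",o["opening"].round(4),o["grip_force"].round(0))
                                                                                                                                                                                                                                                          ^^^^^^^^^^^^^^^^^^
AttributeError: 'float' object has no attribute 'round'
```

```bash
sed -i 's/o\["opening"\].round(4),o\["grip_force"\].round(0)/round(o["opening"],4),round(o["grip_force"])/' vee.py; python3 vee.py 3 25 25 .2 14 25 25 .116 14
```

```text
vee xy mm [ 248.45 -196.35] z 0.2677 psi 14.0 F vee 0.6 0.4 -1.7 q6 -0.59 t 8.6 open 0.0281 30
[-0.524, 0.0027, 0.1136, 0.0017, 0.001, 0.0004]
[-0.5238, 0.0023, 0.2536, 0.0017, 0.001, 0.0004]
```

apply_moves:
  rows: [-0.08, 0.002, 0.01, 0, 0, 0, -0.16, 0.002, 0.04, 0, 0, 0, -0.24, 0.002, 0.06, 0, 0, 0, -0.32, 0.002, 0.08, 0, 0, 0, -0.4, 0.002, 0.1, 0, 0, 0, -0.48, 0.002, 0.11, 0, 0, 0, -0.524, 0.002, 0.12, 0, 0, 0, -0.524, 0.002, 0.15, 0, 0, 0, -0.524, 0.002, 0.2, 0, 0, 0, -0.524, 0.002, 0.23, 0, 0, 0, -0.524, 0.002, 0.23, 0, 0, 0, -0.524, 0.002, 0.23, 0, 0, 0]

```text
t: 9.8
tool_pos: [0.5221, -0.3832, 0.1306]
tool_rot: [1.931, 2.475, 0.003]
contact_force: [-1.0, -0.6, -0.5]
opening: 0.028
grip_force: 30.1
```

```bash
python3 vee.py 3 25 25 .115 14 17 19 .115 14
```

```text
vee xy mm [25.19 24.44] z 0.1306 psi 14.1 F vee 0.6 1.0 -0.5 q6 -1.0 t 9.8 open 0.028 30
[-0.0009, -0.0005, 0.026, 0.0018, 0.0004, 0.0008]
[-0.0032, 0.016, 0.026, 0.0018, 0.0004, 0.0008]
```

apply_moves:
  rows: [-0.001, -0.0005, 0.015, 0, 0, 0, -0.001, -0.0005, 0.025, 0, 0, 0, -0.001, -0.0005, 0.025, 0, 0, 0, -0.001, -0.0005, 0.025, 0, 0, 0]

```text
t: 10.2
tool_pos: [0.5225, -0.385, 0.1169]
tool_rot: [1.93, 2.472, 0.003]
contact_force: [0.3, 0.9, -1.0]
opening: 0.0279
grip_force: 30.1
```

apply_moves:
  rows: [0, 0.005, 0, 0, 0, 0, -0.001, 0.01, 0, 0, 0, 0, -0.002, 0.0165, 0, 0, 0, 0, -0.002, 0.0165, 0, 0, 0, 0, -0.002, 0.0165, 0, 0, 0, 0]

```text
t: 10.7
tool_pos: [0.5307, -0.3832, 0.1163]
tool_rot: [-1.932, -2.475, 0.001]
contact_force: [-6.2, 2.3, 2.6]
opening: 0.0282
grip_force: 31.3
```

```bash
python3 vee.py 3
```

```text
vee xy mm [17.79 20.09] z 0.1163 psi 14.1 F vee 6.5 1.2 2.6 q6 -0.98 t 10.7 open 0.0282 31
```

apply_moves:
  rows: [-0.0035, 0.0047, 0, 0, 0, 0, -0.0035, 0.0047, 0, 0, 0, 0, -0.0035, 0.0047, 0, 0, 0, -0.08, -0.0035, 0.0047, 0, 0, 0, -0.16, -0.0035, 0.0047, 0, 0, 0, -0.2, -0.0035, 0.0047, 0, 0, 0, -0.2]

```text
t: 11.3
tool_pos: [0.5318, -0.3849, 0.1152]
tool_rot: [-1.517, -2.743, 0.004]
contact_force: [-12.9, 0.4, 2.4]
opening: 0.0278
grip_force: 32.1
```

apply_moves:
  rows: [0, 0, 0, 0, 0, -0.08, 0, 0, 0, 0, 0, -0.16, 0, 0, 0, 0, 0, -0.2, 0, 0, 0, 0, 0, -0.2]

```text
t: 11.7
tool_pos: [0.533, -0.3848, 0.1154]
tool_rot: [-1.071, -2.95, 0.001]
contact_force: [-8.8, -0.8, 0.8]
opening: 0.028
grip_force: 30.7
```

apply_moves:
  rows: [0, 0, 0, 0, 0, -0.08, 0, 0, 0, 0, 0, -0.16, 0, 0, 0, 0, 0, -0.2, 0, 0, 0, 0, 0, -0.2]

```text
t: 12.1
tool_pos: [0.5334, -0.3846, 0.1154]
tool_rot: [-0.596, -3.082, -0.001]
contact_force: [-6.9, 0.9, -0.2]
opening: 0.0278
grip_force: 29.9
```

```bash
python3 vee.py 3
```

```text
vee xy mm [14.74 19.86] z 0.1154 psi 68.1 F vee 6.4 2.7 -0.2 q6 -1.93 t 12.1 open 0.0278 30
```

apply_moves:
  rows: [0, 0, 0, 0, 0, -0.06, 0, 0, 0, 0, 0, -0.1, 0, 0, 0, 0, 0, -0.1]

```text
t: 12.4
tool_pos: [0.5335, -0.3846, 0.1155]
tool_rot: [-0.353, -3.119, -0.001]
contact_force: [-7.4, 0.5, 0.2]
opening: 0.0278
grip_force: 29.6
```

```bash
python3 vee.py 3
```

```text
vee xy mm [14.65 19.82] z 0.1155 psi 77.1 F vee 6.6 3.4 0.2 q6 -2.08 t 12.4 open 0.0278 30
```

apply_moves:
  rows: [0, 0, 0, 0, 0, -0.06, 0, 0, 0, 0, 0, -0.1, 0, 0, 0, 0, 0, -0.1]

```text
t: 12.7
tool_pos: [0.5335, -0.3847, 0.1155]
tool_rot: [-0.107, -3.137, -0.001]
contact_force: [-7.4, -0.4, -0.8]
opening: 0.0279
grip_force: 29.6
```

```bash
python3 vee.py 3
```

```text
vee xy mm [14.66 19.87] z 0.1155 psi 86.1 F vee 6.2 4.1 -0.8 q6 -2.24 t 12.7 open 0.0279 30
```

```bash
python3 -c "
from station import ctrl
o=ctrl.get_obs();print(o['wrist_torque'].round(3),o['contact_force'].round(1))"
```

```text
[ 0.085  1.445 -0.09 ] [-7.4 -0.4 -0.8]
```

apply_moves:
  rows: [0, 0, 0, 0, 0, -0.08, 0, 0, 0, 0, 0, -0.15, 0, 0, 0, 0, 0, -0.15]

```text
t: 13.0
tool_pos: [0.5338, -0.3846, 0.1157]
tool_rot: [0.264, -3.129, -0.001]
contact_force: [-6.6, 0.7, -0.2]
opening: 0.0279
grip_force: 29.7
```

```bash
python3 vee.py 3;  python3 -c "
from station import ctrl
o=ctrl.get_obs();print(o['wrist_torque'].round(3),o['contact_force'].round(1))"
```

```text
vee xy mm [14.45 19.7 ] z 0.1157 psi 99.6 F vee 6.0 2.9 -0.2 q6 -2.48 t 13.0 open 0.0279 30
[ 0.089  1.331 -0.061] [-6.6  0.7 -0.2]
```

apply_moves:
  rows: [0, 0, 0, 0, 0, 0, 0, 0, 0, 0, 0, 0, 0, 0, 0, 0, 0, 0]
  grip: 0.55

```text
t: 13.3
tool_pos: [0.5363, -0.3854, 0.1175]
tool_rot: [-0.261, 3.125, -0.005]
contact_force: [0.7, -0.6, -0.2]
opening: 0.0469
grip_force: 0.0
```

```bash
python3 vee.py 3; python3 go.py .5338 -.3846 .25 99.6 .46 -.15 .3 99.6
```

```text
vee xy mm [11.89 19.05] z 0.1175 psi 99.5 F vee -1.0 0.2 -0.2 q6 -2.47 t 13.3 open 0.0469 0
at [ 0.5363 -0.3854  0.1175] psi 99.5 q [-0.74  0.3   1.66  0.    1.17 -2.47] t 13.3
[0.0026, 0.0012, -0.2209, -0.0022, 0.0036, -0.0007]
[0.0587, 0.4069, -0.3059, -0.0022, 0.0036, -0.0007]
```

apply_moves:
  rows: [0.0026, 0.0012, -0.08, 0, 0, 0, 0.0026, 0.0012, -0.16, 0, 0, 0, 0.0026, 0.0012, -0.24, 0, 0, 0, 0.0026, 0.0012, -0.24, 0, 0, 0]

```text
t: 13.7
tool_pos: [0.5364, -0.3869, 0.2719]
tool_rot: [-0.26, 3.114, -0.023]
contact_force: [1.6, -0.6, 1.5]
opening: 0.047
grip_force: 0.0
```

```bash
python3 go.py .464 .05 .26 72
```

```text
at [ 0.5364 -0.3869  0.2719] psi 99.5 q [-0.74  0.15  1.57  0.    1.41 -2.48] t 13.7
[-0.0015, 0.7383, 0.008, -0.0076, 0.0121, 0.306]
```

apply_moves:
  rows: [0, 0.74, 0.008, 0, 0, 0.3, 0, 0.74, 0.008, 0, 0, 0.3, 0, 0.74, 0.008, 0, 0, 0.3, 0, 0.74, 0.008, 0, 0, 0.3, 0, 0.74, 0.008, 0, 0, 0.3, 0, 0.74, 0.008, 0, 0, 0.3, 0, 0.74, 0.008, 0, 0, 0.3, 0, 0.74, 0.008, 0, 0, 0.3, 0, 0.74, 0.008, 0, 0, 0.3, 0, 0.74, 0.008, 0, 0, 0.3, 0, 0.74, 0.008, 0, 0, 0.3]

```text
t: 14.8
tool_pos: [0.4597, 0.0542, 0.2551]
tool_rot: [0.472, 3.1, -0.002]
contact_force: [0.3, -0.9, -0.5]
opening: 0.0468
grip_force: 0.0
```

```bash
cat > chk.py <<'E'
import sys
from h import *
# lens of a placed cell in vee coordinates (top z .064), both cameras
G={3:(.546,-.3923),2:(.5305,-.3308),1:(.5151,-.2686)}
A=np.radians(149.1); ux=np.array([np.cos(A),np.sin(A)]); uy=np.array([-ux[1],ux[0]])
for n in("top","scene"):
    I,d,m=grab(n); np.savez("last_"+n+".npz",im=I,d=d)
    for i in map(int,sys.argv[1]):
        g=np.array(G[i]); p=g+.015*ux; z=.064; u0,v0=proj(m,[*p,z]).round().astype(int)
        s=I[v0-10:v0+11,u0-10:u0+11].astype(int); gm=s.min(2); dark=(s.max(2)<75).astype(np.uint8)
        bw=(gm>105)&(gm<230)
        # lens = bright blob surrounded by dark: fill the dark ring
        k=cv2.morphologyEx(dark,cv2.MORPH_CLOSE,cv2.getStructuringElement(2,(9,9))); h=((k>0)&(gm>95)).astype(np.uint8)
        num,l,st,ce=cv2.connectedComponentsWithStats(h)
        if num<2: print(i,n,"none"); continue
        j=1+st[1:,4].argmax(); ys,xs=np.nonzero(l==j); w=gm[ys,xs]-90
        P=plane(m,u0-10+(xs*w).sum()/w.sum(),v0-10+(ys*w).sum()/w.sum(),z); e=P[:2]-g
        print(i,n,st[j,4],P.round(4),"vee",(1e3*np.array([e@ux,e@uy+.02])).round(1))
E
python3 chk.py 3
python3 - <<'E'
from h import *
a=np.load("last_top.npz")["im"]; b=np.load("last_scene.npz")["im"]
f=lambda c:cv2.convertScaleAbs(cv2.resize(c,(390,390),interpolation=cv2.INTER_CUBIC),alpha=1.3)
cv2.imwrite("pics/v3.png",np.hstack([f(a[185:245,310:370]),f(b[150:210,265:325])]))
E
```

```text
3 top 37 [ 0.5209 -0.3869  0.064 ] vee [24.3 28.2]
3 scene none
```

View pics/v3.png

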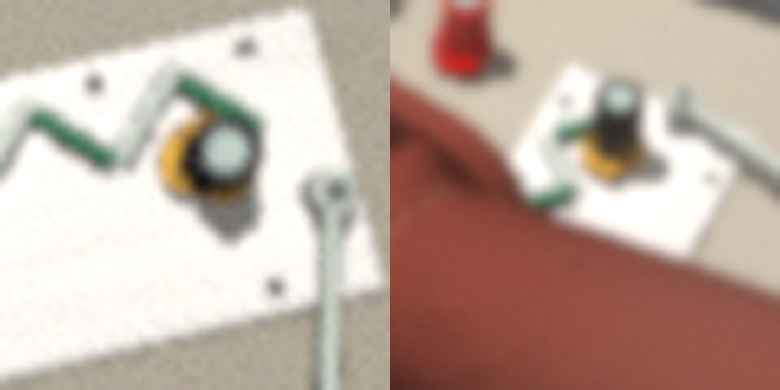

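Run:
```python
from h import *
A=np.radians(149.1); ux=np.array([np.cos(A),np.sin(A)]); uy=np.array([-ux[1],ux[0]]); g=np.array((.546,-.3923))
for n,x,y,u0,v0 in(("top",225,150,310,185),("scene",620-390,97,265,150)):
    a=np.load(f"last_{n}.npz")["im"]; m=ctrl.camera_model(n); u,v=u0+x/6.5-.5,v0+y/6.5-.5
    uu,vv=int(round(u)),int(round(v)); s=a[vv-4:vv+5,uu-4:uu+5].min(2).astype(float); w=np.clip(s-100,0,None)
    # only core, lens against dark ring
    yy,xx=np.mgrid[-4:5,-4:5]; w*=(np.hypot(xx,yy)<3.6); print(s.astype(int)[4]) 
    u,v=uu+(w*xx).sum()/w.sum(),vv+(w*yy).sum()/w.sum(); P=plane(m,u,v,.064); e=P[:2]-g
    print(n,u,v,P.round(4),(1e3*np.array([e@ux,e@uy+.02])).round(1))
```

```text
[ 47  95 132 144 148 148 147 131 100]
top 344.3941605839416 207.6587591240876 [ 0.5209 -0.3867  0.064 ] [24.5 28.1]
[154 124 126 141 145 138 121 118 142]
scene 299.90400972053465 163.49088699878493 [ 0.5251 -0.3919  0.064 ] [18.2 30.4]
```

The crop shows the cell upright but short of the vee: lens at (225,150), touching the green flank only at its far end. It slid along the pads in the grip. I'll measure it precisely using depth.

```bash
cat > dep.py <<'E'
import sys
from h import *
# depth-based: top disc centre and brass polar profile of cell i (placed), near vee i
G={3:(.546,-.3923),2:(.5305,-.3308),1:(.5151,-.2686)}
A=np.radians(149.1); ux=np.array([np.cos(A),np.sin(A)]); uy=np.array([-ux[1],ux[0]])
fresh=len(sys.argv)>2
for n in("top","scene"):
    if fresh: I,d,m=grab(n); np.savez("last_"+n+".npz",im=I,d=d)
    else: q=np.load(f"last_{n}.npz"); I,d,m=q["im"],q["d"],ctrl.camera_model(n)
    P=cloud(m,d); 
    for i in map(int,sys.argv[1]):
        g=np.array(G[i]); near=np.hypot(P[...,0]-g[0]-.02*ux[0],P[...,1]-g[1]-.02*ux[1])<.03
        top=near&(P[...,2]>.052)&(P[...,2]<.075); t=P[top]
        if len(t)<15: print(i,n,"few",len(t)); continue
        c=t[:,:2].mean(0); c=(t[:,:2].min(0)+t[:,:2].max(0))/2*.5+c*.5; e=c-g
        print(i,n,"disc",len(t),c.round(4),"z",np.median(t[:,2]).round(4),"vee",(1e3*np.array([e@ux,e@uy+.02])).round(1))
        for rr in(.0165,.0185):
            out=[]
            for th in range(0,360,20):
                a=np.radians(th); p=proj(m,[c[0]+rr*np.cos(a),c[1]+rr*np.sin(a),.022])
                x=cv2.getRectSubPix(I,(1,1),(float(p[0]),float(p[1])))[0,0].astype(int); out.append(int(100*(x[2]-x[0])/(x[2]+x[0])))
            print("  brass%",rr,out)
E
python3 dep.py 3
```

```text
3 top disc 107 [ 0.5192 -0.3866] z 0.0646 vee [25.9 28.9]
  brass% 0.0165 [15, 33, 38, 45, 47, 46, 40, 19, 7, 10, 23, 26, 23, 2, 0, -2, -1, 0]
  brass% 0.0185 [24, 26, 25, 33, 38, 35, 27, 7, 3, 5, 13, 17, 12, 4, 0, -1, -1, 0]
3 scene disc 52 [ 0.5198 -0.3835] z 0.0647 vee [27.  25.9]
  brass% 0.0165 [29, 28, 24, 30, 38, 42, 45, 37, 25, 25, 24, 18, 13, 10, 8, 9, 10, 20]
  brass% 0.0185 [26, 21, 16, 20, 31, 36, 39, 30, 19, 20, 18, 12, 9, 7, 7, 8, 9, 14]
```

Run:
```python
from h import *
out=[]
c=np.array([.5195,-.3855])
for n in("top","scene"):
    I=np.load(f"last_{n}.npz")["im"]; m=ctrl.camera_model(n)
    p=proj(m,[*c,.022]); s=24; im=cv2.getRectSubPix(I,(s,s),(float(p[0]),float(p[1]))); im=cv2.convertScaleAbs(cv2.resize(im,(384,384),interpolation=cv2.INTER_CUBIC),alpha=1.5)
    f=lambda r,t,z:tuple(int(v) for v in((proj(m,[c[0]+r*np.cos(t),c[1]+r*np.sin(t),z])-p+s/2)*16))
    for t in range(0,360,10): cv2.circle(im,f(.020,np.radians(t),.022),1,(255,0,0),-1)
    for t in range(0,360,90): cv2.putText(im,str(t),f(.026,np.radians(t),.022),0,.4,(0,0,255),1)
    for t in range(0,360,20): cv2.circle(im,f(.015,np.radians(t),.064),1,(0,160,0),-1)
    out.append(im)
cv2.imwrite("pics/z3.png",np.hstack(out))
```

```text
(no output)
```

View pics/z3.png

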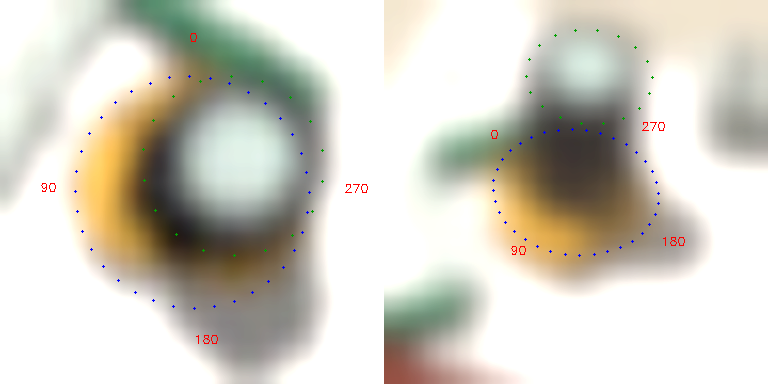

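The top crop shows the brass cut straight between roughly 130° and 200°, so R's flat now faces about 168° and needs a +160° roll later. I'll do M first, since the hand is above it.

```bash
python3 find.py M; python3 go.py .4643 .05 .2 27 .4643 .05 .108 27
```

```text
M top 13 180.6 238.8 [0.4351 0.0471 0.067 ]
M scene 21 233.7 246.6 [0.4653 0.0499 0.067 ]
at [0.4601 0.0523 0.255 ] psi 72.4 q [-0.05 -0.32  2.03 -0.    1.42 -1.31] t 15.0
[-0.0073, -0.0015, 0.0917, 0.0012, 0.003, 0.5045]
[-0.0065, -0.0015, 0.245, 0.0012, 0.003, 0.5045]
```

apply_moves:
  rows: [-0.0065, -0.0015, 0.09, 0, 0, 0.1, -0.0065, -0.0015, 0.09, 0, 0, 0.2, -0.0065, -0.0015, 0.09, 0, 0, 0.3, -0.0065, -0.0015, 0.09, 0, 0, 0.4, -0.0065, -0.0015, 0.09, 0, 0, 0.5, -0.0065, -0.0015, 0.09, 0, 0, 0.5, -0.0065, -0.0015, 0.15, 0, 0, 0.5, -0.0065, -0.0015, 0.21, 0, 0, 0.5, -0.0065, -0.0015, 0.24, 0, 0, 0.5, -0.0065, -0.0015, 0.24, 0, 0, 0.5, -0.0065, -0.0015, 0.24, 0, 0, 0.5]
  grip: 0.6

```text
t: 16.1
tool_pos: [0.4643, 0.0503, 0.1113]
tool_rot: [1.629, 2.681, 0.002]
contact_force: [0.1, -0.9, 0.3]
opening: 0.0512
grip_force: 0.0
```

```bash
python3 go.py .4643 .05 .108 27
```

```text
at [0.4643 0.0503 0.1113] psi 27.4 q [-0.05 -0.13  2.13 -0.    1.13 -0.53] t 16.1
[-0.0005, -0.0002, 0.0054, 0.0021, 0.0021, 0.0048]
```

apply_moves:
  rows: [0, 0, 0.004, 0, 0, 0, 0, 0, 0.004, 0, 0, 0, 0, 0, 0.004, 0, 0, 0, 0, 0, 0.004, 0, 0, 0, 0, 0, 0.004, 0, 0, 0, 0, 0, 0.004, 0, 0, 0]
  grip: 0
  grip_force: 60

```text
t: 16.7
tool_pos: [0.4651, 0.051, 0.1103]
tool_rot: [1.625, 2.68, 0.003]
contact_force: [-0.2, -2.2, 5.5]
opening: 0.0277
grip_force: 59.3
```

apply_moves:
  rows: [0, 0, -0.06, 0, 0, 0, 0, 0, -0.13, 0, 0, 0, 0, 0, -0.2, 0, 0, 0, 0, 0, -0.2, 0, 0, 0, 0, 0, -0.2, 0, 0, 0]

```text
t: 17.2
tool_pos: [0.4635, 0.0515, 0.2294]
tool_rot: [1.625, 2.681, 0.004]
contact_force: [0.2, 0.8, -2.4]
opening: 0.0271
grip_force: 59.5
```

```bash
python3 vee.py 2 26 26 .19 -31 26 26 .12 -31
```

```text
vee xy mm [ 253.8  -273.68] z 0.2294 psi 27.5 F vee 0.2 -0.8 -2.4 q6 -0.53 t 17.2 open 0.0271 59
[-0.5846, -0.2273, 0.0669, 0.0044, 0.0008, 0.6505]
[-0.5841, -0.2279, 0.1835, 0.0044, 0.0008, 0.6505]
```

apply_moves:
  rows: [-0.07, -0.03, 0, 0, 0, 0.08, -0.14, -0.056, 0, 0, 0, 0.16, -0.21, -0.08, 0, 0, 0, 0.24, -0.28, -0.11, 0.01, 0, 0, 0.32, -0.35, -0.136, 0.03, 0, 0, 0.4, -0.42, -0.164, 0.05, 0, 0, 0.48, -0.49, -0.19, 0.06, 0, 0, 0.56, -0.55, -0.214, 0.066, 0, 0, 0.65, -0.584, -0.228, 0.07, 0, 0, 0.65, -0.584, -0.228, 0.13, 0, 0, 0.65, -0.584, -0.228, 0.17, 0, 0, 0.65, -0.584, -0.228, 0.18, 0, 0, 0.65, -0.584, -0.228, 0.18, 0, 0, 0.65]

```text
t: 18.5
tool_pos: [0.5028, -0.3213, 0.1179]
tool_rot: [-2.732, -1.547, -0.002]
contact_force: [0.7, -0.2, -1.6]
opening: 0.0276
grip_force: 59.6
```

```bash
python3 vee.py 2 25 24 .1075 -31 25 18 .1075 -31 16 20 .1075 -31
```

```text
vee xy mm [28.64 26.02] z 0.1179 psi -31.0 F vee -0.7 -0.2 -1.6 q6 -0.15 t 18.5 open 0.0276 60
[0.0033, 0.0061, 0.0173, -0.0011, -0.0014, 0.0004]
[0.0133, 0.0061, 0.0174, -0.0011, -0.0014, 0.0004]
[0.01, 0.0211, 0.0173, -0.0011, -0.0014, 0.0004]
```

apply_moves:
  rows: [0.002, 0.003, 0.01, 0, 0, 0, 0.002, 0.003, 0.017, 0, 0, 0, 0.002, 0.003, 0.017, 0, 0, 0, 0.002, 0.003, 0.017, 0, 0, 0]

```text
t: 18.9
tool_pos: [0.507, -0.3227, 0.1118]
tool_rot: [2.73, 1.546, 0.006]
contact_force: [0.6, -0.1, -1.9]
opening: 0.0276
grip_force: 59.6
```

apply_moves:
  rows: [0.005, 0.004, 0, 0, 0, 0, 0.008, 0.008, 0, 0, 0, 0, 0.008, 0.012, 0, 0, 0, 0, 0.008, 0.015, 0, 0, 0, 0, 0.008, 0.015, 0, 0, 0, 0, 0.008, 0.015, 0, 0, 0, 0]

```text
t: 19.5
tool_pos: [0.5155, -0.3219, 0.1106]
tool_rot: [-2.732, -1.547, -0.001]
contact_force: [-6.0, 5.0, 3.6]
opening: 0.0273
grip_force: 60.2
```

```bash
python3 vee.py 2
```

```text
vee xy mm [17.4  20.08] z 0.1106 psi -31.0 F vee 7.8 -1.2 3.6 q6 -0.14 t 19.5 open 0.0273 60
```

apply_moves:
  rows: [0.003, 0.004, 0, 0, 0, 0, 0.003, 0.007, 0, 0, 0, 0, 0.003, 0.007, 0, 0, 0, 0, 0.003, 0.007, 0, 0, 0, 0]

```text
t: 19.9
tool_pos: [0.5172, -0.3217, 0.1098]
tool_rot: [-2.725, -1.543, 0.009]
contact_force: [-16.7, 7.8, 10.3]
opening: 0.0276
grip_force: 61.1
```

```bash
python3 vee.py 2
```

```text
vee xy mm [16.12 19.  ] z 0.1098 psi -31.0 F vee 18.3 1.8 10.3 q6 -0.14 t 19.9 open 0.0276 61
```

apply_moves:
  rows: [0, 0, 0, 0, 0, 0.07, 0, 0, 0, 0, 0, 0.13, 0, 0, 0, 0, 0, 0.13, 0, 0, 0, 0, 0, 0.13]

```text
t: 20.3
tool_pos: [0.5171, -0.3205, 0.1089]
tool_rot: [-2.865, -1.258, 0.009]
contact_force: [-14.8, 9.6, 6.7]
opening: 0.0275
grip_force: 60.9
```

```bash
python3 vee.py 2
```

```text
vee xy mm [16.76 18.01] z 0.1089 psi -42.6 F vee 17.6 -0.6 6.7 q6 0.07 t 20.3 open 0.0275 61
```

apply_moves:
  rows: [0, 0, 0, 0, 0, -0.07, 0, 0, 0, 0, 0, -0.13, 0, 0, 0, 0, 0, -0.2, 0, 0, 0, 0, 0, -0.2]

```text
t: 20.7
tool_pos: [0.5156, -0.3227, 0.1086]
tool_rot: [-2.634, -1.692, 0.015]
contact_force: [-19.7, 2.0, 6.0]
opening: 0.0276
grip_force: 60.7
```

```bash
python3 vee.py 2
```

```text
vee xy mm [17.   20.71] z 0.1086 psi -24.6 F vee 17.9 8.4 6.0 q6 -0.25 t 20.7 open 0.0276 61
```

apply_moves:
  rows: [0, 0, 0, 0, 0, -0.07, 0, 0, 0, 0, 0, -0.13, 0, 0, 0, 0, 0, -0.13, 0, 0, 0, 0, 0, -0.13]

```text
t: 21.1
tool_pos: [0.5142, -0.3226, 0.1077]
tool_rot: [-2.446, -1.947, 0.017]
contact_force: [-24.2, 0.8, 5.7]
opening: 0.0273
grip_force: 60.9
```

```bash
python3 vee.py 2
```

```text
vee xy mm [18.23 21.35] z 0.1077 psi -13.0 F vee 21.1 11.7 5.7 q6 -0.45 t 21.1 open 0.0273 61
```

apply_moves:
  rows: [0, 0, 0, 0, 0, 0.08, 0, 0, 0, 0, 0, 0.16, 0, 0, 0, 0, 0, 0.22, 0, 0, 0, 0, 0, 0.255, 0, 0, 0, 0, 0, 0.255]

```text
t: 21.6
tool_pos: [0.5178, -0.3207, 0.1078]
tool_rot: [-2.789, -1.424, 0.005]
contact_force: [-9.3, 6.4, -0.3]
opening: 0.0274
grip_force: 60.1
```

```bash
python3 vee.py 2
```

```text
vee xy mm [16.12 17.89] z 0.1078 psi -35.9 F vee 11.3 -0.7 -0.3 q6 -0.05 t 21.6 open 0.0274 60
```

apply_moves:
  rows: [0.003, 0, 0, 0, 0, 0, 0.006, 0, 0, 0, 0, 0, 0.006, 0, 0, 0, 0, 0, 0.006, 0, 0, 0, 0, 0]

```text
t: 22.0
tool_pos: [0.5185, -0.3198, 0.1081]
tool_rot: [-2.79, -1.427, 0.013]
contact_force: [-14.9, -0.7, 0.9]
opening: 0.0275
grip_force: 60.2
```

```bash
python3 vee.py 2
```

```text
vee xy mm [15.96 16.79] z 0.1081 psi -35.8 F vee 12.4 8.3 0.9 q6 -0.05 t 22.0 open 0.0275 60
```

apply_moves:
  rows: [-0.002, -0.003, 0, 0, 0, 0, -0.003, -0.005, 0, 0, 0, 0, -0.003, -0.005, 0, 0, 0, 0]

```text
t: 22.3
tool_pos: [0.5174, -0.3197, 0.1086]
tool_rot: [-2.796, -1.428, 0.003]
contact_force: [-6.4, 0.7, -5.6]
opening: 0.0274
grip_force: 59.8
```

```bash
python3 vee.py 2
```

```text
vee xy mm [16.9  17.19] z 0.1086 psi -35.9 F vee 5.8 2.7 -5.6 q6 -0.05 t 22.3 open 0.0274 60
```

Releasing, then I'll check on the way to L.

apply_moves:
  rows: [0, -0.001, 0, 0, 0, 0, 0, -0.001, 0, 0, 0, 0, 0, -0.001, 0, 0, 0, 0, 0, -0.001, -0.08, 0, 0, 0, 0, -0.001, -0.16, 0, 0, 0, 0, -0.001, -0.22, 0, 0, 0, 0, -0.001, -0.22, 0, 0, 0]
  grip: 0.5

```text
t: 23.0
tool_pos: [0.5221, -0.3222, 0.2525]
tool_rot: [2.782, 1.421, 0.016]
contact_force: [0.4, -0.1, 0.2]
opening: 0.0427
grip_force: 0.0
```

```bash
python3 go.py .4643 .2062 .25 80
```

```text
at [ 0.5221 -0.3222  0.2525] psi -35.9 q [-0.67  0.05  1.7   0.    1.37 -0.05] t 23.0
[0.6568, -0.5944, -0.0072, 0.0089, 0.0126, -1.2877]
```

apply_moves:
  rows: [0.33, -0.3, 0, 0, 0, -0.6, 0.33, -0.3, 0, 0, 0, -0.6, 0.33, -0.3, 0, 0, 0, -0.6, 0.33, -0.3, 0, 0, 0, -0.6, 0.33, -0.3, 0, 0, 0, -0.6, 0.33, -0.3, 0, 0, 0, -0.6, 0.33, -0.3, 0, 0, 0, -0.6]
  grip: 0.6

```text
t: 23.7
tool_pos: [0.4891, -0.0513, 0.2428]
tool_rot: [1.832, 2.546, 0.004]
contact_force: [0.3, -1.1, -0.1]
opening: 0.0514
grip_force: 0.0
```

```bash
python3 go.py .4643 .2062 .25 80
```

```text
at [ 0.4891 -0.0513  0.2428] psi 18.5 q [-0.26 -0.23  1.98  0.    1.38 -0.58] t 23.7
[0.4201, 0.0972, -0.0126, 0.0021, 0.0034, -0.683]
```

apply_moves:
  rows: [0.42, 0.097, -0.01, 0, 0, -0.68, 0.42, 0.097, -0.01, 0, 0, -0.68, 0.42, 0.097, -0.01, 0, 0, -0.68, 0.42, 0.097, -0.01, 0, 0, -0.68, 0.42, 0.097, -0.01, 0, 0, -0.68, 0.42, 0.097, -0.01, 0, 0, -0.68, 0.42, 0.097, -0.01, 0, 0, -0.68, 0.42, 0.097, -0.01, 0, 0, -0.68, 0.42, 0.097, -0.01, 0, 0, -0.68]

```text
t: 24.6
tool_pos: [0.4665, 0.2036, 0.2482]
tool_rot: [0.297, 3.122, -0.001]
contact_force: [-0.2, -0.6, -0.0]
opening: 0.0511
grip_force: 0.0
```

```bash
python3 dep.py 23 f | grep disc; python3 find.py L; python3 go.py .4643 .2062 .108 80
python3 - <<'E'
from h import *
out=[]
for n in("top","scene"):
    I=np.load(f"last_{n}.npz")["im"]; m=ctrl.camera_model(n)
    p=proj(m,[.52,-.355,.022]); s=44; im=cv2.getRectSubPix(I,(s,s),(float(p[0]),float(p[1]))); out.append(cv2.convertScaleAbs(cv2.resize(im,(396,396),interpolation=cv2.INTER_CUBIC),alpha=1.4))
cv2.imwrite("pics/v23.png",np.hstack(out))
E
```

```text
2 top disc 100 [ 0.5132 -0.3194] z 0.0648 vee [20.7 19.1]
3 top disc 105 [ 0.5193 -0.3867] z 0.0641 vee [25.8 29. ]
2 scene disc 54 [ 0.5152 -0.3169] z 0.0639 vee [20.3 16. ]
3 scene disc 51 [ 0.5206 -0.3839] z 0.0641 vee [26.1 25.8]
L top none
L scene 21 199.6 277.2 [0.4704 0.2065 0.068 ]
at [0.4666 0.2032 0.2482] psi 79.2 q [ 0.27 -0.19  1.94 -0.    1.39 -1.12] t 24.8
[0.0058, 0.0044, 0.2336, -0.0003, 0.0031, -0.0094]
```

View pics/v23.png

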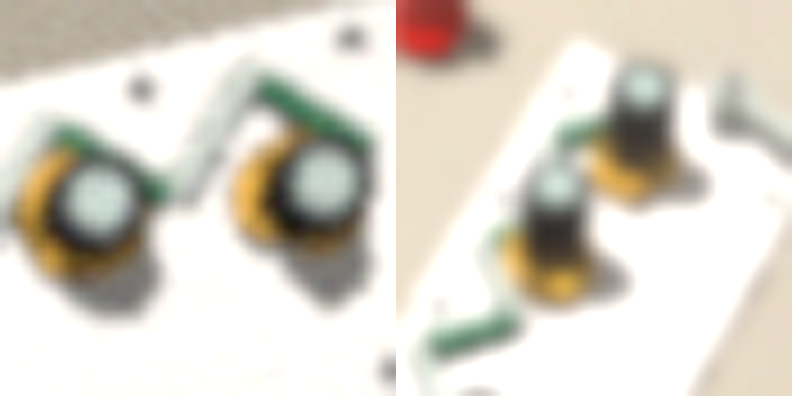

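M (crop 98,200) sits against both flanks of vee 2, and R (325,185) still stands off to the right in vee 3. L's lens reading shifted slightly, so I'll step aside and look again.

apply_moves:
  rows: [0, -0.08, 0, 0, 0, 0, 0, -0.16, 0, 0, 0, 0, 0, -0.24, 0, 0, 0, 0, 0, -0.26, 0, 0, 0, 0, 0, -0.26, 0, 0, 0, 0]

```text
t: 25.3
tool_pos: [0.4373, 0.0488, 0.2484]
tool_rot: [0.3, 3.122, -0.001]
contact_force: [-0.2, 0.5, 0.2]
opening: 0.0514
grip_force: 0.0
```

```bash
python3 find.py L
```

```text
L top none
L scene 23 199.6 277.2 [0.4706 0.2064 0.068 ]
```

Run:
```python
from h import *
out=[]
for n in("top","scene"):
    I,d,m=grab(n); np.savez(f"last_{n}.npz",im=I,d=d)
    p=proj(m,[.4637,.2061,.03]); s=50; im=cv2.getRectSubPix(I,(s,s),(float(p[0]),float(p[1]))); print(p); out.append(cv2.convertScaleAbs(cv2.resize(im,(400,400),interpolation=cv2.INTER_CUBIC),alpha=1.4))
cv2.imwrite("pics/L.png",np.hstack(out))
```

```text
[125.72603324 228.47680915]
[202.07567213 284.03004109]
```

View pics/L.png

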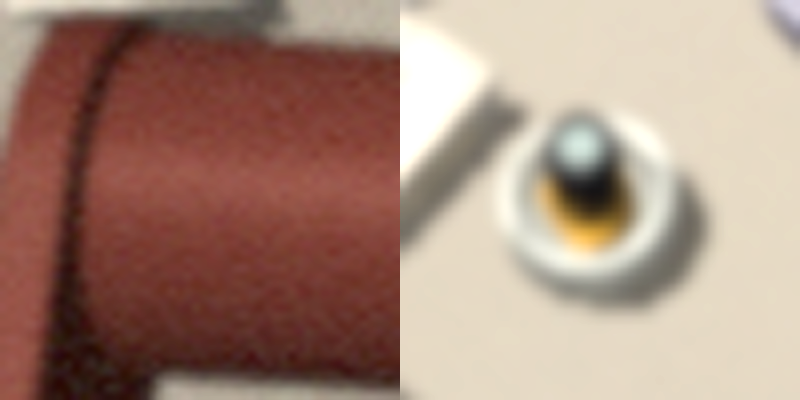

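```bash
python3 - <<'E'
from h import *
m=ctrl.camera_model("scene")
for f,c in(("scene0.npz",(.4649,.2058)),("last_scene.npz",(.4705,.2064))):
    I=np.load(f)["im"]
    for r in(.0165,.0185):
        o=[]
        for th in range(0,240,15):
            a=np.radians(th); p=proj(m,[c[0]+r*np.cos(a),c[1]+r*np.sin(a),.026]); x=cv2.getRectSubPix(I,(1,1),(float(p[0]),float(p[1])))[0,0].astype(int); o.append(int(100*(x[2]-x[0])/(x[2]+x[0])))
        print(f,r,o)
E
python3 go.py .4697 .2064 .2 80 .4697 .2064 .108 80
```

```text
scene0.npz 0.0165 [4, 22, 35, 38, 34, 25, 25, 34, 48, 56, 55, 54, 45, 37, 28, 22]
scene0.npz 0.0185 [2, 18, 28, 29, 25, 17, 16, 28, 41, 52, 52, 47, 38, 26, 18, 13]
last_scene.npz 0.0165 [5, 23, 31, 31, 28, 27, 31, 39, 49, 55, 56, 53, 47, 38, 24, 17]
last_scene.npz 0.0185 [4, 18, 25, 24, 20, 18, 21, 31, 42, 51, 53, 48, 39, 26, 16, 11]
at [0.4376 0.0513 0.2483] psi 79.4 q [-0.05 -0.38  2.09 -0.    1.43 -1.44] t 25.5
[-0.0044, 0.2639, 0.0805, -0.0001, 0.003, -0.0072]
[-0.0037, 0.264, 0.2338, -0.0001, 0.003, -0.0072]
```

apply_moves:
  rows: [-0.004, 0.08, 0.03, 0, 0, 0, -0.004, 0.16, 0.06, 0, 0, 0, -0.004, 0.24, 0.08, 0, 0, 0, -0.004, 0.264, 0.08, 0, 0, 0, -0.004, 0.264, 0.08, 0, 0, 0, -0.004, 0.264, 0.15, 0, 0, 0, -0.004, 0.264, 0.21, 0, 0, 0, -0.004, 0.264, 0.23, 0, 0, 0, -0.004, 0.264, 0.23, 0, 0, 0, -0.004, 0.264, 0.23, 0, 0, 0]

```text
t: 26.5
tool_pos: [0.4709, 0.2052, 0.1119]
tool_rot: [0.293, 3.121, -0.0]
contact_force: [-0.3, -0.8, 0.9]
opening: 0.0514
grip_force: 0.0
```

```bash
python3 go.py .4697 .2064 .109 80
```

```text
at [0.4709 0.2052 0.1119] psi 79.3 q [ 0.27 -0.01  2.02 -0.    1.13 -1.11] t 26.5
[0.0024, 0.0016, 0.0047, 0.0002, 0.0044, -0.0083]
```

apply_moves:
  rows: [0.002, 0.0016, 0.003, 0, 0, 0, 0.002, 0.0016, 0.003, 0, 0, 0, 0.002, 0.0016, 0.003, 0, 0, 0, 0.002, 0.0016, 0.003, 0, 0, 0, 0.002, 0.0016, 0.003, 0, 0, 0, 0.002, 0.0016, 0.003, 0, 0, 0]
  grip: 0
  grip_force: 60

```text
t: 27.1
tool_pos: [0.4702, 0.2069, 0.1106]
tool_rot: [0.292, 3.12, 0.0]
contact_force: [-0.7, 0.1, 6.5]
opening: 0.0275
grip_force: 59.1
```

apply_moves:
  rows: [0, 0, -0.06, 0, 0, 0, 0, 0, -0.13, 0, 0, 0, 0, 0, -0.2, 0, 0, 0, 0, 0, -0.2, 0, 0, 0, 0, 0, -0.2, 0, 0, 0]

```text
t: 27.6
tool_pos: [0.4686, 0.2067, 0.2295]
tool_rot: [0.293, 3.121, -0.0]
contact_force: [-0.3, -0.1, -2.2]
opening: 0.0273
grip_force: 59.7
```

```bash
python3 vee.py 1 26 24 .19 -31
```

```text
vee xy mm [ 284.   -363.98] z 0.2295 psi 79.3 F vee 0.3 0.2 -2.2 q6 -1.11 t 27.6 open 0.0273 60
[-0.18, -0.7553, 0.0667, 0.0044, 0.0027, 1.2254]
```

The vee 1 cell sits close to the catch, so I'll put L back and regrasp it turned 90° and a little higher.

apply_moves:
  rows: [0, 0, 0.07, 0, 0, 0, 0, 0, 0.13, 0, 0, 0, 0, 0, 0.18, 0, 0, 0, 0, 0, 0.196, 0, 0, 0, 0, 0, 0.196, 0, 0, 0]

```text
t: 28.1
tool_pos: [0.4676, 0.2061, 0.1091]
tool_rot: [0.293, 3.128, -0.004]
contact_force: [-2.2, -1.2, 2.7]
opening: 0.0278
grip_force: 62.7
```

apply_moves:
  rows: [0, 0, 0, 0, 0, 0, 0, 0, 0, 0, 0, 0, 0, 0, 0, 0, 0, 0, 0, 0, -0.06, 0, 0, 0, 0, 0, -0.06, 0, 0, 0, 0, 0, -0.06, 0, 0, 0.09, 0, 0, -0.06, 0, 0, 0.18, 0, 0, -0.06, 0, 0, 0.27, 0, 0, -0.06, 0, 0, 0.36, 0, 0, -0.06, 0, 0, 0.45, 0, 0, -0.06, 0, 0, 0.54, 0, 0, -0.06, 0, 0, 0.63, 0, 0, -0.06, 0, 0, 0.72, 0, 0, -0.06, 0, 0, 0.81, 0, 0, -0.06, 0, 0, 0.9, 0, 0, -0.06, 0, 0, 0.99, 0, 0, -0.06, 0, 0, 1, 0, 0, -0.06, 0, 0, 1]
  grip: 0.6

```text
t: 29.9
tool_pos: [0.4686, 0.2065, 0.1466]
tool_rot: [2.414, 2.005, 0.004]
contact_force: [0.0, -0.5, -0.8]
opening: 0.0511
grip_force: 0.0
```

```bash
python3 go.py .469 .2067 .118 -10; python3 find.py L
```

```text
at [0.4686 0.2065 0.1466] psi -10.6 q [ 0.27 -0.07  2.01 -0.    1.2   0.46] t 29.9
[0.0005, 0.0004, 0.0477, 0.003, 0.0004, -0.0065]
L top 22 121.2 227.3 [0.4645 0.2066 0.068 ]
L scene 10 199.5 277.9 [0.4688 0.2085 0.068 ]
```

apply_moves:
  rows: [0, 0, 0.03, 0, 0, 0, 0, 0, 0.046, 0, 0, 0, 0, 0, 0.046, 0, 0, 0, 0, 0, 0.046, 0, 0, 0]

```text
t: 30.4
tool_pos: [0.4686, 0.2064, 0.119]
tool_rot: [2.416, 2.002, 0.003]
contact_force: [-0.0, 0.0, -0.3]
opening: 0.0514
grip_force: 0.0
```

apply_moves:
  rows: [0, 0, 0, 0, 0, 0, 0, 0, 0, 0, 0, 0, 0, 0, 0, 0, 0, 0, 0, 0, 0, 0, 0, 0, 0, 0, 0, 0, 0, 0, 0, 0, 0, 0, 0, 0]
  grip: 0
  grip_force: 60

```text
t: 31.0
tool_pos: [0.4691, 0.2067, 0.12]
tool_rot: [2.416, 2.002, 0.005]
contact_force: [-1.9, 0.5, 5.8]
opening: 0.0274
grip_force: 59.1
```

apply_moves:
  rows: [0, 0, -0.06, 0, 0, 0, 0, 0, -0.13, 0, 0, 0, 0, 0, -0.2, 0, 0, 0, 0, 0, -0.2, 0, 0, 0, 0, 0, -0.2, 0, 0, 0]

```text
t: 31.5
tool_pos: [0.4686, 0.2067, 0.2398]
tool_rot: [2.415, 2.001, 0.007]
contact_force: [-0.1, -0.0, -3.1]
opening: 0.027
grip_force: 59.5
```

```bash
python3 vee.py 1 26 24 .2 -121
```

```text
vee xy mm [ 283.96 -363.93] z 0.2398 psi -10.7 F vee 0.1 0.0 -3.1 q6 0.46 t 31.5 open 0.027 59
[-0.7552, 0.18, 0.0674, 0.0028, -0.0043, 1.2253]
```

apply_moves:
  rows: [-0.07, 0.02, 0, 0, 0, 0.08, -0.14, 0.035, 0, 0, 0, 0.16, -0.21, 0.05, 0, 0, 0, 0.24, -0.28, 0.07, 0, 0, 0, 0.32, -0.35, 0.085, 0.01, 0, 0, 0.4, -0.42, 0.1, 0.02, 0, 0, 0.48, -0.49, 0.115, 0.03, 0, 0, 0.56, -0.56, 0.13, 0.04, 0, 0, 0.64, -0.63, 0.15, 0.05, 0, 0, 0.72, -0.7, 0.165, 0.06, 0, 0, 0.8, -0.755, 0.18, 0.066, 0, 0, 0.88, -0.755, 0.18, 0.066, 0, 0, 0.96, -0.755, 0.18, 0.066, 0, 0, 1, -0.755, 0.18, 0.066, 0, 0, 1]

```text
t: 32.9
tool_pos: [0.4889, -0.2582, 0.197]
tool_rot: [-3.126, 0.294, 0.0]
contact_force: [-0.3, 0.0, -2.0]
opening: 0.027
grip_force: 59.5
```

```bash
python3 vee.py 1 26 24 .13 -121 26 24 .117 -121
```

```text
vee xy mm [27.87 24.54] z 0.197 psi -100.8 F vee 0.3 0.1 -2.0 q6 1.14 t 32.9 open 0.027 60
[0.0033, 0.0004, 0.1116, -0.001, 0.0003, 0.2249]
[0.0033, 0.0004, 0.1333, -0.001, 0.0003, 0.2249]
```

apply_moves:
  rows: [0.003, 0, 0.07, 0, 0, 0.08, 0.003, 0, 0.1, 0, 0, 0.16, 0.003, 0, 0.12, 0, 0, 0.225, 0.003, 0, 0.13, 0, 0, 0.225, 0.003, 0, 0.133, 0, 0, 0.225, 0.003, 0, 0.133, 0, 0, 0.225]

```text
t: 33.5
tool_pos: [0.4924, -0.2589, 0.1204]
tool_rot: [3.028, -0.835, 0.007]
contact_force: [-0.7, 0.7, -1.7]
opening: 0.0272
grip_force: 59.5
```

```bash
python3 vee.py 1 14 19 .1165 -121
```

```text
vee xy mm [24.5  23.34] z 0.1204 psi -120.8 F vee 0.9 -0.2 -1.7 q6 1.49 t 33.5 open 0.0272 60
[0.0175, -0.0072, 0.0065, -0.0007, -0.0027, 0.0017]
```

apply_moves:
  rows: [0.004, -0.003, 0.005, 0, 0, 0, 0.008, -0.005, 0.005, 0, 0, 0, 0.013, -0.005, 0.005, 0, 0, 0, 0.018, -0.005, 0.005, 0, 0, 0, 0.018, -0.005, 0.005, 0, 0, 0, 0.018, -0.005, 0.005, 0, 0, 0]

```text
t: 34.1
tool_pos: [0.502, -0.2611, 0.1172]
tool_rot: [-3.026, 0.838, 0.001]
contact_force: [-6.1, 3.4, 2.5]
opening: 0.0271
grip_force: 60.1
```

```bash
python3 vee.py 1
```

```text
vee xy mm [15.04 20.28] z 0.1172 psi -120.9 F vee 7.0 0.3 2.5 q6 1.5 t 34.1 open 0.0271 60
```

apply_moves:
  rows: [0, 0, 0, 0, 0, 0.06, 0, 0, 0, 0, 0, 0.11, 0, 0, 0, 0, 0, 0.11, 0, 0, 0, 0, 0, 0.11]

```text
t: 34.5
tool_pos: [0.5014, -0.2601, 0.1164]
tool_rot: [-2.941, 1.095, 0.006]
contact_force: [-6.9, 7.4, 1.4]
opening: 0.027
grip_force: 60.0
```

```bash
python3 vee.py 1
```

```text
vee xy mm [16.13 19.75] z 0.1164 psi -130.8 F vee 9.7 -2.8 1.4 q6 1.67 t 34.5 open 0.027 60
```

apply_moves:
  rows: [0, 0, 0, 0, 0, -0.07, 0, 0, 0, 0, 0, -0.14, 0, 0, 0, 0, 0, -0.22, 0, 0, 0, 0, 0, -0.22]

```text
t: 34.9
tool_pos: [0.5007, -0.2615, 0.1162]
tool_rot: [-3.089, 0.57, 0.006]
contact_force: [-8.3, 0.5, 0.4]
opening: 0.0266
grip_force: 59.6
```

```bash
python3 vee.py 1
```

```text
vee xy mm [15.94 21.32] z 0.1162 psi -110.9 F vee 7.4 3.9 0.4 q6 1.32 t 34.9 open 0.0266 60
```

apply_moves:
  rows: [0, 0, 0, 0, 0, 0.05, 0, 0, 0, 0, 0, 0.1, 0, -0.004, 0, 0, 0, 0.1, 0, -0.008, 0, 0, 0, 0.1, 0, -0.008, 0, 0, 0, 0.1, 0, -0.008, 0, 0, 0, 0.1]

```text
t: 35.5
tool_pos: [0.503, -0.2588, 0.1166]
tool_rot: [3.031, -0.809, -0.001]
contact_force: [-8.1, -4.9, -4.4]
opening: 0.0268
grip_force: 59.3
```

```bash
python3 vee.py 1
```

```text
vee xy mm [15.45 17.81] z 0.1166 psi -119.9 F vee 4.5 8.3 -4.4 q6 1.49 t 35.5 open 0.0268 59
```

apply_moves:
  rows: [0.004, 0.003, 0, 0, 0, 0, 0.004, 0.003, 0, 0, 0, 0, 0.004, 0.003, 0, 0, 0, 0, 0, 0.003, 0, 0, 0, 0, -0.001, 0.004, 0, 0, 0, 0, -0.001, 0.004, 0, 0, 0, 0]

```text
t: 36.1
tool_pos: [0.5023, -0.2593, 0.1167]
tool_rot: [3.034, -0.813, 0.003]
contact_force: [-4.9, -0.2, -5.1]
opening: 0.0274
grip_force: 59.4
```

```bash
python3 vee.py 1
```

```text
vee xy mm [15.77 18.57] z 0.1167 psi -120.0 F vee 4.1 2.8 -5.1 q6 1.49 t 36.1 open 0.0274 59
```

apply_moves:
  rows: [0, 0, 0, 0, 0, 0, 0, 0, 0, 0, 0, 0, 0, 0, 0, 0, 0, 0, 0, 0, -0.07, 0, 0, 0, 0, 0, -0.14, 0, 0, 0, 0, 0, -0.2, 0, 0, 0, 0, 0, -0.2, 0, 0, 0]
  grip: 0.5

```text
t: 36.8
tool_pos: [0.506, -0.2611, 0.2462]
tool_rot: [3.029, -0.813, 0.03]
contact_force: [0.2, -0.6, 1.1]
opening: 0.0426
grip_force: 0.0
```

```bash
python3 go.py .5225 -.387 .23 -191 .38 0 .24 -120
```

```text
at [ 0.506  -0.2611  0.2462] psi -120.0 q [-0.61 -0.05  1.81  0.    1.36  1.49] t 36.8
[0.1283, 0.1679, 0.0294, -0.0079, -0.0108, 0.7884]
[-0.3997, -0.2716, 0.0024, -0.0001, -0.0126, -0.0004]
```

apply_moves:
  rows: [0.12, 0.16, 0, 0, 0, 0.09, 0.125, 0.166, 0, 0, 0, 0.18, 0.128, 0.168, 0.02, 0, 0, 0.27, 0.128, 0.168, 0.02, 0, 0, 0.36, 0.128, 0.168, 0.02, 0, 0, 0.45, 0.128, 0.168, 0.02, 0, 0, 0.54, 0.128, 0.168, 0.02, 0, 0, 0.63, 0.128, 0.168, 0.02, 0, 0, 0.72, 0.128, 0.168, 0.02, 0, 0, 0.79, 0.128, 0.168, 0.02, 0, 0, 0.79, 0.128, 0.168, 0.02, 0, 0, 0.79]
  grip: 0.6

```text
t: 37.9
tool_pos: [0.5189, -0.3849, 0.2257]
tool_rot: [-1.996, 2.422, -0.007]
contact_force: [0.2, 0.2, -0.3]
opening: 0.0514
grip_force: 0.0
```

```bash
python3 go.py .5225 -.387 .109 -191
```

```text
at [ 0.5189 -0.3849  0.2257] psi 169.0 q [-0.75  0.16  1.63  0.    1.35  2.58] t 37.9
[0.0022, -0.0056, 0.1945, -0.0032, -0.0003, -0.0003]
```

apply_moves:
  rows: [0.002, -0.0055, 0.07, 0, 0, 0, 0.002, -0.0055, 0.14, 0, 0, 0, 0.002, -0.0055, 0.18, 0, 0, 0, 0.002, -0.0055, 0.193, 0, 0, 0, 0.002, -0.0055, 0.193, 0, 0, 0, 0.002, -0.0055, 0.193, 0, 0, 0]

```text
t: 38.5
tool_pos: [0.5231, -0.3877, 0.112]
tool_rot: [-1.993, 2.424, -0.011]
contact_force: [0.1, 0.1, -0.4]
opening: 0.0512
grip_force: 0.0
```

apply_moves:
  rows: [0, 0, 0, 0, 0, 0, 0, 0, 0, 0, 0, 0, 0, 0, 0, 0, 0, 0, 0, 0, 0, 0, 0, 0, 0, 0, 0, 0, 0, 0, 0, 0, 0, 0, 0, 0]
  grip: 0
  grip_force: 60

```text
t: 39.1
tool_pos: [0.5231, -0.3878, 0.1126]
tool_rot: [-1.993, 2.425, -0.012]
contact_force: [-1.3, 1.0, 6.0]
opening: 0.0272
grip_force: 58.8
```

```bash
python3 vee.py 3 28 26 .13 -191
```

```text
vee xy mm [21.97 27.92] z 0.1126 psi 168.8 F vee 1.7 -0.2 6.0 q6 2.58 t 39.1 open 0.0272 59
[-0.0063, 0.0082, -0.029, -0.0048, -0.0016, -0.0018]
```

apply_moves:
  rows: [-0.006, 0.008, -0.03, 0, 0, 0, -0.006, 0.008, -0.03, 0, 0, -0.09, -0.006, 0.008, -0.03, 0, 0, -0.18, -0.006, 0.008, -0.03, 0, 0, -0.27, -0.006, 0.008, -0.03, 0, 0, -0.36, -0.006, 0.008, -0.03, 0, 0, -0.45, -0.006, 0.008, -0.03, 0, 0, -0.54, -0.006, 0.008, -0.03, 0, 0, -0.63, -0.006, 0.008, -0.03, 0, 0, -0.72, -0.006, 0.008, -0.03, 0, 0, -0.81, -0.006, 0.008, -0.03, 0, 0, -0.9, -0.006, 0.008, -0.03, 0, 0, -0.9]

```text
t: 40.3
tool_pos: [0.5181, -0.3823, 0.1281]
tool_rot: [3.092, -0.55, 0.008]
contact_force: [-0.2, 0.2, -1.0]
opening: 0.0269
grip_force: 59.0
```

apply_moves:
  rows: [0, 0, 0, 0, 0, -0.09, 0, 0, 0, 0, 0, -0.18, 0, 0, 0, 0, 0, -0.27, 0, 0, 0, 0, 0, -0.36, 0, 0, 0, 0, 0, -0.45, 0, 0, 0, 0, 0, -0.54, 0, 0, 0, 0, 0, -0.63, 0, 0, 0, 0, 0, -0.72, 0, 0, 0, 0, 0, -0.81, 0, 0, 0, 0, 0, -0.88, 0, 0, 0, 0, 0, -0.88]

```text
t: 41.4
tool_pos: [0.5181, -0.3823, 0.1281]
tool_rot: [2.733, 1.542, 0.005]
contact_force: [-0.7, 0.0, -1.3]
opening: 0.0271
grip_force: 59.1
```

```bash
python3 vee.py 3 26 24 .113 -31; python3 -c "
from dep import *" 2>/dev/null; python3 dep.py 12 f | grep disc
```

```text
vee xy mm [29.04 25.78] z 0.1281 psi -31.1 F vee 0.6 0.3 -1.3 q6 -0.21 t 41.4 open 0.0271 59
[0.003, 0.0049, 0.0252, 0.003, -0.0007, -0.0015]
1 top disc 101 [ 0.4976 -0.258 ] z 0.0651 vee [20.4 19.9]
1 scene disc 22 [ 0.5033 -0.2486] z 0.0614 vee [20.4  8.9]
```

apply_moves:
  rows: [0.003, 0.004, 0.015, 0, 0, 0, 0.003, 0.005, 0.025, 0, 0, 0, 0.003, 0.005, 0.0255, 0, 0, 0, 0.005, 0.009, 0.0255, 0, 0, 0, 0.008, 0.014, 0.0255, 0, 0, 0, 0.01, 0.019, 0.0255, 0, 0, 0, 0.01, 0.024, 0.0255, 0, 0, 0, 0.01, 0.024, 0.0255, 0, 0, 0, 0.01, 0.024, 0.0255, 0, 0, 0]

```text
t: 42.4
tool_pos: [0.5305, -0.3836, 0.1126]
tool_rot: [-2.728, -1.545, 0.007]
contact_force: [-17.2, 6.6, 14.4]
opening: 0.027
grip_force: 60.5
```

```bash
python3 vee.py 3
```

```text
vee xy mm [17.8  20.52] z 0.1126 psi -30.9 F vee 18.2 3.2 14.4 q6 -0.2 t 42.4 open 0.027 60
```

apply_moves:
  rows: [0, 0, 0, 0, 0, 0.06, 0, 0, 0, 0, 0, 0.11, 0, 0, 0, 0, 0, 0.11, 0, 0, 0, 0, 0, 0.11]

```text
t: 42.8
tool_pos: [0.5308, -0.3813, 0.1125]
tool_rot: [-2.846, -1.303, 0.004]
contact_force: [-15.6, 13.1, 18.2]
opening: 0.0273
grip_force: 60.6
```

```bash
python3 vee.py 3
```

```text
vee xy mm [18.69 18.41] z 0.1125 psi -40.8 F vee 20.1 -3.3 18.2 q6 -0.03 t 42.8 open 0.0273 61
```

apply_moves:
  rows: [0, 0, 0, 0, 0, -0.07, 0, 0, 0, 0, 0, -0.14, 0, 0, 0, 0, 0, -0.22, 0, 0, 0, 0, 0, -0.22]

```text
t: 43.2
tool_pos: [0.53, -0.3839, 0.1125]
tool_rot: [-2.583, -1.776, 0.007]
contact_force: [-16.7, 4.4, 14.3]
opening: 0.0271
grip_force: 60.2
```

```bash
python3 vee.py 3
```

```text
vee xy mm [18.04 21.05] z 0.1125 psi -21.0 F vee 16.6 4.8 14.3 q6 -0.37 t 43.2 open 0.0271 60
```

apply_moves:
  rows: [0, 0, -0.003, 0, 0, -0.06, 0, 0, -0.003, 0, 0, -0.11, 0, 0, -0.003, 0, 0, -0.11, 0, 0, -0.003, 0, 0, -0.11]

```text
t: 43.6
tool_pos: [0.5282, -0.3843, 0.1125]
tool_rot: [-2.42, -1.988, 0.012]
contact_force: [-21.0, 1.2, 10.0]
opening: 0.0273
grip_force: 59.8
```

```bash
python3 vee.py 3
```

```text
vee xy mm [19.38 22.24] z 0.1125 psi -11.2 F vee 18.6 9.7 10.0 q6 -0.54 t 43.6 open 0.0273 60
```

apply_moves:
  rows: [0, 0, 0, 0, 0, -0.06, 0, 0, 0, 0, 0, -0.11, 0, 0, 0, 0, 0, -0.11, 0, 0, 0, 0, 0, -0.11]

```text
t: 44.0
tool_pos: [0.5272, -0.3846, 0.1127]
tool_rot: [-2.238, -2.187, 0.014]
contact_force: [-25.3, 1.2, 12.9]
opening: 0.0271
grip_force: 59.5
```

```bash
python3 vee.py 3
```

```text
vee xy mm [20.05 23.04] z 0.1127 psi -1.3 F vee 22.4 11.9 12.9 q6 -0.72 t 44.0 open 0.0271 60
```

apply_moves:
  rows: [0, 0, 0, 0, 0, -0.06, 0, 0, 0, 0, 0, -0.11, 0, 0, 0, 0, 0, -0.11, 0, 0, 0, 0, 0, -0.11]

```text
t: 44.4
tool_pos: [0.5259, -0.3855, 0.1128]
tool_rot: [-2.038, -2.37, 0.017]
contact_force: [-30.1, -2.2, 14.1]
opening: 0.027
grip_force: 59.8
```

```bash
python3 vee.py 3
```

```text
vee xy mm [20.76 24.47] z 0.1128 psi 8.6 F vee 24.7 17.3 14.1 q6 -0.89 t 44.4 open 0.027 60
```

apply_moves:
  rows: [0.003, -0.004, -0.003, 0, 0, 0.09, 0.003, -0.004, -0.003, 0, 0, 0.18, 0.003, -0.004, -0.003, 0, 0, 0.27, 0.003, -0.004, -0.003, 0, 0, 0.36, 0.003, -0.004, -0.003, 0, 0, 0.395, 0.003, -0.004, -0.003, 0, 0, 0.395, 0.003, -0.004, -0.003, 0, 0, 0.395]

```text
t: 45.1
tool_pos: [0.5305, -0.3822, 0.1148]
tool_rot: [2.676, 1.645, 0.004]
contact_force: [-1.9, 2.7, -2.5]
opening: 0.027
grip_force: 59.7
```

```bash
python3 vee.py 3
```

```text
vee xy mm [18.46 19.33] z 0.1148 psi -26.8 F vee 3.0 -1.4 -2.5 q6 -0.27 t 45.1 open 0.027 60
```

apply_moves:
  rows: [0.003, 0.004, 0.002, 0, 0, 0, 0.006, 0.004, 0.002, 0, 0, 0, 0.008, 0.004, 0.002, 0, 0, 0, 0.008, 0.004, 0.002, 0, 0, 0]

```text
t: 45.5
tool_pos: [0.5326, -0.3802, 0.114]
tool_rot: [-2.675, -1.644, 0.005]
contact_force: [-10.9, 1.0, 1.3]
opening: 0.0271
grip_force: 60.2
```

```bash
python3 vee.py 3
```

```text
vee xy mm [17.76 16.51] z 0.114 psi -26.8 F vee 9.9 4.7 1.3 q6 -0.26 t 45.5 open 0.0271 60
```

apply_moves:
  rows: [0, 0, 0, 0, 0, 0.08, 0, 0, 0, 0, 0, 0.08, 0, 0, 0, 0, 0, 0.08]

```text
t: 45.8
tool_pos: [0.5324, -0.3792, 0.1136]
tool_rot: [-2.771, -1.472, 0.005]
contact_force: [-11.8, 3.4, 2.1]
opening: 0.0269
grip_force: 60.1
```

```bash
python3 vee.py 3
```

```text
vee xy mm [18.4  15.73] z 0.1136 psi -34.1 F vee 11.9 3.1 2.1 q6 -0.14 t 45.8 open 0.0269 60
```

apply_moves:
  rows: [0, 0, 0, 0, 0, -0.08, 0, 0, 0, 0, 0, -0.16, 0, 0, 0, 0, 0, -0.16]

```text
t: 46.1
tool_pos: [0.5319, -0.3801, 0.1135]
tool_rot: [-2.564, -1.809, 0.007]
contact_force: [-12.6, 0.8, 0.8]
opening: 0.0275
grip_force: 60.0
```

```bash
python3 vee.py 3
```

```text
vee xy mm [18.41 16.75] z 0.1135 psi -19.6 F vee 11.2 5.8 0.8 q6 -0.39 t 46.1 open 0.0275 60
```

apply_moves:
  rows: [0, 0, 0, 0, 0, 0.04, 0, 0.002, 0, 0, 0, 0.08, 0, 0.002, 0, 0, 0, 0.08, -0.002, -0.001, 0, 0, 0, 0.08, -0.003, -0.003, 0, 0, 0, 0.08, -0.003, -0.003, 0, 0, 0, 0.08]

```text
t: 46.7
tool_pos: [0.532, -0.3802, 0.1137]
tool_rot: [-2.677, -1.644, -0.003]
contact_force: [-3.6, 3.5, -4.8]
opening: 0.0268
grip_force: 59.7
```

```bash
python3 vee.py 3
```

```text
vee xy mm [18.21 16.81] z 0.1137 psi -26.9 F vee 4.9 -1.1 -4.8 q6 -0.27 t 46.7 open 0.0268 60
```

apply_moves:
  rows: [0, 0, 0, 0, 0, 0, 0, 0, 0, 0, 0, 0, 0, 0, 0, 0, 0, 0, 0, 0, -0.07, 0, 0, 0, 0, 0, -0.14, 0, 0, 0, 0, 0, -0.2, 0, 0, 0, -0.05, -0.1, -0.2, 0, 0, 0, -0.05, -0.2, -0.2, 0, 0, 0, 0.1, -0.25, -0.2, 0, 0, 0, 0.2, -0.25, -0.2, 0, 0, 0, 0.3, -0.25, -0.2, 0, 0, 0, 0.4, -0.25, -0.2, 0, 0, 0, 0.5, -0.3, -0.2, 0, 0, 0, 0.5, -0.3, -0.2, 0, 0, 0, 0.5, -0.3, -0.2, 0, 0, 0]
  grip: 0.5

```text
t: 48.2
tool_pos: [0.5087, -0.0298, 0.2361]
tool_rot: [2.671, 1.641, 0.01]
contact_force: [1.0, -0.8, -0.3]
opening: 0.0431
grip_force: 0.0
```

```bash
python3 dep.py 123 f | grep disc; python3 go.py
python3 - <<'E'
from h import *
out=[]
for n in("top","scene"):
    I=np.load(f"last_{n}.npz")["im"]; m=ctrl.camera_model(n)
    p=proj(m,[.515,-.33,.022]); s=62; im=cv2.getRectSubPix(I,(s,s),(float(p[0]),float(p[1]))); out.append(cv2.convertScaleAbs(cv2.resize(im,(396,396),interpolation=cv2.INTER_CUBIC),alpha=1.4))
cv2.imwrite("pics/v123.png",np.hstack(out))
E
```

```text
1 top disc 101 [ 0.4977 -0.2581] z 0.0643 vee [20.3 19.9]
2 top disc 103 [ 0.5131 -0.3195] z 0.0642 vee [20.8 19.2]
3 top disc 104 [ 0.5281 -0.3821] z 0.0646 vee [20.6 20.4]
3 scene disc 35 [ 0.531  -0.3815] z 0.065 vee [18.4 18.5]
at [ 0.509  -0.028   0.2359] psi -26.6 q [-0.2  -0.18  1.95  0.    1.36  0.26] t 48.3
```

View pics/v123.png

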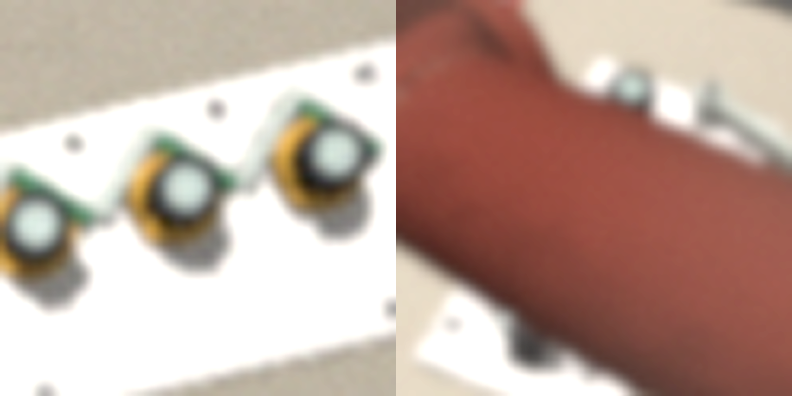

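All three cells sit alike in their vees, with lenses at (35,225), (185,190) and (335,152) in the crop. Next I'll close the hasp, starting by locating the knob.

```bash
python3 - <<'E'
from h import *
q=np.load("last_top.npz"); im=q["im"]; m=ctrl.camera_model("top"); hsv=cv2.cvtColor(im,cv2.COLOR_BGR2HSV)
u0,v0=proj(m,[.276,-.429,.081]).astype(int); print(u0,v0)
r=(hsv[...,1]>140)&((hsv[...,0]<8)|(hsv[...,0]>172)); s=r[v0-12:v0+13,u0-12:u0+13]; v,u=np.nonzero(s); print(len(u)); print(plane(m,u.mean()+u0-12,v.mean()+v0-12,.081), P if (P:=None) else cloud(m,q["d"])[int(v.mean()+v0-12),int(u.mean()+u0-12)])
E
python3 go.py .276 -.429 .24 -93
```

```text
364 302
17
[ 0.27724137 -0.42711249  0.081     ] [ 0.27833484 -0.42555226  0.08504684]
at [ 0.509  -0.028   0.2359] psi -26.6 q [-0.2  -0.18  1.95  0.    1.36  0.26] t 48.3
[-0.7714, -0.0484, -0.0095, 0.0032, -0.0045, 0.7383]
```

apply_moves:
  rows: [-0.77, -0.047, -0.009, 0, 0, 0.74, -0.77, -0.047, -0.009, 0, 0, 0.74, -0.77, -0.047, -0.009, 0, 0, 0.74, -0.77, -0.047, -0.009, 0, 0, 0.74, -0.77, -0.047, -0.009, 0, 0, 0.74, -0.77, -0.047, -0.009, 0, 0, 0.74, -0.77, -0.047, -0.009, 0, 0, 0.74, -0.77, -0.047, -0.009, 0, 0, 0.74, -0.77, -0.047, -0.009, 0, 0, 0.74, -0.77, -0.047, -0.009, 0, 0, 0.74, -0.77, -0.047, -0.009, 0, 0, 0.74, -0.77, -0.047, -0.009, 0, 0, 0.74]
  grip: 0.45

```text
t: 49.5
tool_pos: [0.2736, -0.4309, 0.2397]
tool_rot: [3.139, -0.097, 0.008]
contact_force: [0.3, 1.0, -1.0]
opening: 0.0385
grip_force: 0.0
```

```bash
python3 go.py .277 -.428 .121 -93
```

```text
at [ 0.2736 -0.4309  0.2397] psi -93.5 q [-1.15 -0.18  1.94  0.    1.37  0.48] t 49.5
[0.0043, -0.0054, 0.1978, 0.0007, -0.0033, -0.0059]
```

apply_moves:
  rows: [0.004, -0.005, 0.07, 0, 0, 0, 0.004, -0.005, 0.14, 0, 0, 0, 0.004, -0.005, 0.197, 0, 0, 0, 0.004, -0.005, 0.197, 0, 0, 0, 0.004, -0.005, 0.197, 0, 0, 0]

```text
t: 50.0
tool_pos: [0.2774, -0.4275, 0.1216]
tool_rot: [3.14, -0.093, 0.007]
contact_force: [0.4, -0.6, 0.3]
opening: 0.0383
grip_force: 0.0
```

apply_moves:
  rows: [0, 0, 0, 0, 0, 0, 0, 0, 0, 0, 0, 0, 0, 0, 0, 0, 0, 0, 0, 0, 0, 0, 0, 0, 0, 0, 0, 0, 0, 0]
  grip: 0
  grip_force: 20

```text
t: 50.5
tool_pos: [0.2776, -0.4302, 0.1241]
tool_rot: [3.134, -0.097, 0.012]
contact_force: [0.7, 0.5, 6.7]
opening: 0.0115
grip_force: 20.7
```

```bash
python3 arc.py .507 -.438 -72 18
```

```text
[ 0.27755429 -0.43019243  0.12414306] -93.53004825937201 0.2295785056313052 0.011496627093588795
[0.0, -0.027, -0.0, 0.003, -0.005, 0.044, 0.002, -0.053, -0.0, 0.003, -0.005, 0.089, 0.006, -0.08, -0.0, 0.003, -0.005, 0.133, 0.012, -0.106, -0.001, 0.003, -0.005, 0.178, 0.019, -0.132, -0.001, 0.003, -0.005, 0.222, 0.029, -0.157, -0.001, 0.002, -0.006, 0.267, 0.04, -0.181, -0.001, 0.002, -0.006, 0.311, 0.052, -0.204, -0.001, 0.002, -0.006, 0.356, 0.067, -0.227, -0.001, 0.002, -0.006, 0.4, 0.083, -0.248, -0.001, 0.002, -0.006, 0.445, 0.1, -0.269, -0.001, 0.001, -0.006, 0.489, 0.119, -0.288, -0.001, 0.001, -0.006, 0.533, 0.139, -0.305, -0.001, 0.001, -0.006, 0.578, 0.16, -0.322, -0.001, 0.001, -0.006, 0.622, 0.182, -0.337, -0.0, 0.001, -0.006, 0.667, 0.205, -0.35, -0.0, 0.0, -0.006, 0.711, 0.229, -0.361, -0.0, 0.0, -0.006, 0.756, 0.254, -0.371, -0.0, -0.0, -0.006, 0.8]
```

apply_moves:
  rows: [0, -0.027, 0, 0, 0, 0.044, 0.002, -0.053, 0, 0, 0, 0.089, 0.006, -0.08, 0, 0, 0, 0.133, 0.012, -0.106, 0, 0, 0, 0.178, 0.019, -0.132, 0, 0, 0, 0.222, 0.029, -0.157, 0, 0, 0, 0.267, 0.04, -0.181, 0, 0, 0, 0.311, 0.052, -0.204, 0, 0, 0, 0.356, 0.067, -0.227, 0, 0, 0, 0.4, 0.083, -0.248, 0, 0, 0, 0.445, 0.1, -0.269, 0, 0, 0, 0.489, 0.119, -0.288, 0, 0, 0, 0.533, 0.139, -0.305, 0, 0, 0, 0.578, 0.16, -0.322, 0, 0, 0, 0.622, 0.182, -0.337, 0, 0, 0, 0.667, 0.205, -0.35, 0, 0, 0, 0.711, 0.229, -0.361, 0, 0, 0, 0.756, 0.25, -0.369, 0, 0, 0, 0.79, 0.25, -0.369, 0, 0, 0, 0.79]

```text
t: 52.4
tool_pos: [0.4416, -0.2151, 0.124]
tool_rot: [-2.495, 1.901, -0.005]
contact_force: [-2.8, 10.4, 13.4]
opening: 0.0112
grip_force: 21.8
```

```bash
python3 go.py; python3 arc.py .507 -.438 -2 1
```

```text
at [ 0.4416 -0.2151  0.124 ] psi -164.6 q [-0.61 -0.08  2.07  0.01  1.16  2.26] t 52.4
[ 0.44160667 -0.21508165  0.12404063] -164.60972938209702 0.23231202850112984 0.0111814177533664
[0.0, -0.013, 0.0, -0.004, 0.001, 0.022]
```

apply_moves:
  rows: [0, -0.005, 0, 0, 0, 0, 0, -0.01, 0, 0, 0, 0, 0, -0.01, 0, 0, 0, 0, 0, -0.01, 0, 0, 0, 0]

```text
t: 52.8
tool_pos: [0.4465, -0.2138, 0.124]
tool_rot: [-2.494, 1.901, -0.004]
contact_force: [-2.5, 10.3, 13.0]
opening: 0.0114
grip_force: 21.7
```

```bash
python3 go.py;  python3 -c "
from station import ctrl
print(ctrl.get_obs()['contact_force'])"
```

```text
at [ 0.4465 -0.2138  0.124 ] psi -164.6 q [-0.6  -0.07  2.06  0.01  1.16  2.27] t 52.8
[-2.46647311 10.31972544 12.95422259]
```

apply_moves:
  rows: [0, -0.005, 0, 0, 0, 0, 0, -0.01, 0, 0, 0, 0, 0, -0.01, 0, 0, 0, 0, 0, -0.01, 0, 0, 0, 0]

```text
t: 53.2
tool_pos: [0.452, -0.2124, 0.124]
tool_rot: [-2.495, 1.902, -0.004]
contact_force: [-4.1, 8.8, 12.3]
opening: 0.0109
grip_force: 21.6
```

```bash
python3 shot.py top 255 375 180 260 hasp.png; python3 go.py
```

```text
at [ 0.452  -0.2124  0.124 ] psi -164.6 q [-0.59 -0.06  2.05  0.    1.15  2.28] t 53.25
```

View pics/hasp.png

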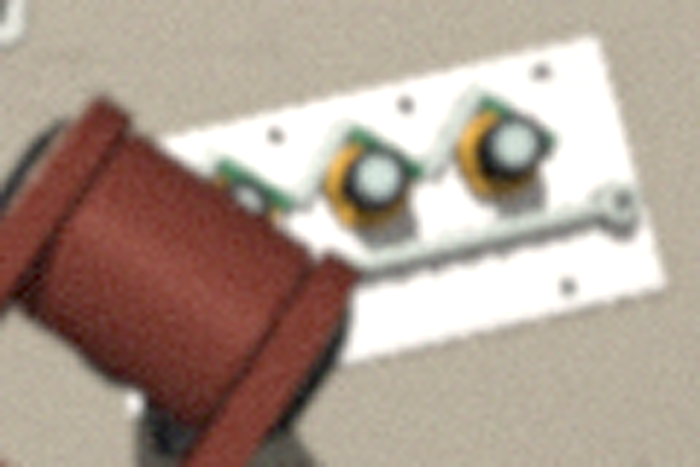

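apply_moves:
  rows: [0, -0.005, 0, 0, 0, 0, 0, -0.01, 0, 0, 0, 0, 0, -0.01, 0, 0, 0, 0, 0, -0.01, 0, 0, 0, 0]

```text
t: 53.65
tool_pos: [0.4533, -0.2121, 0.1236]
tool_rot: [2.495, -1.899, -0.013]
contact_force: [-25.4, 3.1, 25.3]
opening: 0.0109
grip_force: 24.1
```

```bash
python3 go.py
```

```text
at [ 0.4533 -0.2121  0.1236] psi -164.5 q [-0.58 -0.05  2.04 -0.01  1.17  2.29] t 53.65
```

apply_moves:
  rows: [0, -0.005, 0, 0, 0, 0, 0, -0.007, 0, 0, 0, 0, 0, -0.007, 0, 0, 0, 0]

```text
t: 53.95
tool_pos: [0.4542, -0.2119, 0.1234]
tool_rot: [2.49, -1.893, -0.026]
contact_force: [-42.5, -0.9, 34.1]
opening: 0.0114
grip_force: 29.0
```

```bash
python3 go.py
```

```text
at [ 0.4542 -0.2119  0.1234] psi -164.5 q [-0.58 -0.05  2.03 -0.01  1.17  2.3 ] t 53.95
```

apply_moves:
  rows: [0, 0.007, 0, 0, 0, 0, 0, 0.014, 0, 0, 0, 0, 0, 0.014, 0, 0, 0, 0]

```text
t: 54.25
tool_pos: [0.4522, -0.2124, 0.1236]
tool_rot: [-2.496, 1.903, -0.0]
contact_force: [-8.5, 7.2, 13.5]
opening: 0.0111
grip_force: 22.0
```

apply_moves:
  rows: [0, 0, 0, 0, 0, 0, 0, 0, 0, 0, 0, 0, 0, 0, 0, 0, 0, 0, 0, 0, 0, 0, 0, 0, 0, 0, -0.06, 0, 0, 0, 0, 0, -0.13, 0, 0, 0, 0, 0, -0.2, 0, 0, 0, 0, 0, -0.2, 0, 0, 0, 0, 0.1, -0.25, 0, 0, 0, -0.1, 0.15, -0.25, 0, 0, 0, -0.2, 0.15, -0.25, 0, 0, 0, -0.3, 0.15, -0.25, 0, 0, 0, -0.4, 0.15, -0.25, 0, 0, 0, -0.5, 0.15, -0.25, 0, 0, 0, -0.5, 0.15, -0.25, 0, 0, 0, -0.5, 0.15, -0.25, 0, 0, 0]
  grip: 0.5

```text
t: 55.85
tool_pos: [0.2847, 0.0561, 0.2701]
tool_rot: [-2.504, 1.892, -0.007]
contact_force: [0.2, -0.9, -0.3]
opening: 0.0428
grip_force: 0.0
```

```bash
python3 go.py; python3 dep.py 123 f | grep disc
python3 - <<'E'
from h import *
out=[]
for n in("top","scene"):
    I=np.load(f"last_{n}.npz")["im"]; m=ctrl.camera_model(n)
    p=proj(m,[.5,-.32,.022]); s=110 if n=="top" else 90; im=cv2.getRectSubPix(I,(s,s),(float(p[0]),float(p[1]))); out.append(cv2.convertScaleAbs(cv2.resize(im,(396,396),interpolation=cv2.INTER_CUBIC),alpha=1.4))
cv2.imwrite("pics/end.png",np.hstack(out))
I=np.load("last_top.npz")["im"]; hsv=cv2.cvtColor(I,cv2.COLOR_BGR2HSV); m=ctrl.camera_model("top")
r=(hsv[...,1]>150)&((hsv[...,0]<8)|(hsv[...,0]>172)); v,u=np.nonzero(r[220:250,268:298]); print("knob",len(u),plane(m,u.mean()+268,v.mean()+220,.081))
E
```

```text
at [0.2847 0.0561 0.2701] psi -164.2 q [-0.06 -0.91  2.36  0.    1.69  2.8 ] t 55.85
1 top disc 100 [ 0.4977 -0.2581] z 0.0646 vee [20.3 19.9]
2 top disc 103 [ 0.5131 -0.3195] z 0.0646 vee [20.7 19.2]
3 top disc 104 [ 0.5281 -0.3821] z 0.0638 vee [20.6 20.4]
2 scene disc 20 [ 0.5177 -0.3234] z 0.0646 vee [14.7 20.2]
3 scene disc 49 [ 0.5294 -0.3807] z 0.0641 vee [20.2 18.6]
knob 9 [ 0.44895269 -0.21273523  0.081     ]
```

View pics/end.png

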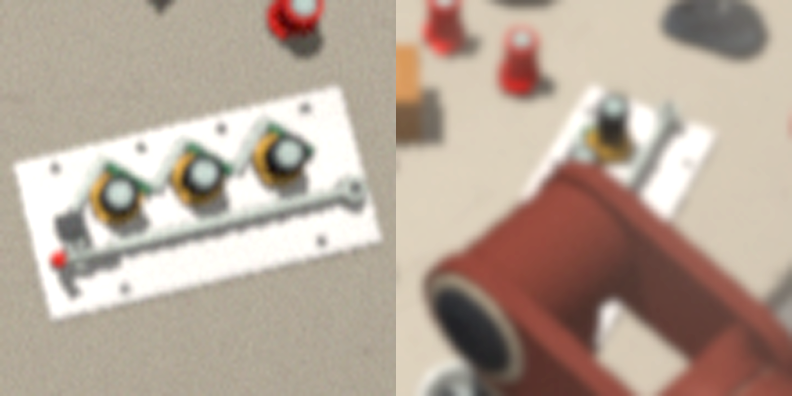

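The top view shows all three cells seated and the hasp closed. The knob is at crop (60,260), 8 mm further closed than at the start. I'll compare the three seatings once more with averaged lens centroids.

Run:
```python
from h import *
F=[ctrl.get_image("top")[0].astype(np.float32) for _ in range(12)]; I=np.mean(F,0); m=ctrl.camera_model("top"); np.save("avg.npy",I)
A=np.radians(149.1); ux=np.array([np.cos(A),np.sin(A)]); uy=np.array([-ux[1],ux[0]]); C=[]
for c in((.4990,-.2585),(.5145,-.32),(.5295,-.3825)):
    u0,v0=proj(m,[*c,.064]); s=cv2.getRectSubPix(I,(81,81),(0,0)) if 0 else None
    S=8; M=np.float32([[S,0,40-S*u0],[0,S,40-S*v0]]); z=cv2.warpAffine(I,M,(81,81),flags=cv2.INTER_CUBIC).min(2)
    b=(z>110).astype(np.uint8); n,l,st,ce=cv2.connectedComponentsWithStats(b); j=l[40,40]; P=plane(m,u0+(ce[j][0]-40)/S,v0+(ce[j][1]-40)/S,.064)[:2]; C.append(P); print(j,st[j],P.round(4))
ex=np.array([.2425,-.9701])*.064  # 14.03 deg
hsv=cv2.cvtColor(I.astype(np.uint8),cv2.COLOR_BGR2HSV)
for k in(0,1):
    d=C[k+1]-C[k]; print("step",np.linalg.norm(d).round(4),np.degrees(np.arctan2(d[0],-d[1])).round(2),"in vee",(d@ux*1e3).round(2),(d@uy*1e3).round(2))
# profile across green flanks near free end, averaged frame, from t0 original (no cell)
I0=np.load("top0.npz")["im"].astype(np.float32)
G={3:(.546,-.3923),2:(.5305,-.3308),1:(.5151,-.2686)}
for i,g in G.items():
    pr=[]
    for s in np.arange(-8,9,1.)*1e-3:
        q=[proj(m,[*(np.array(g)+s*ux+t*uy),.019]) for t in np.linspace(-.008,.008,9)]
        x=np.mean([cv2.getRectSubPix(I0,(1,1),(float(a),float(b)))[0,0] for a,b in q],0); pr.append(int(x[1]-x[2]))
    print("green profile -8..8mm along ux",i,pr)
    print("   lens-G vee x",((C[i-1]-np.array(g))@ux*1e3).round(2))
```

```text
2 [  14   15   50   50 1983] [ 0.4994 -0.2579]
2 [  17   15   49   49 1908] [ 0.515  -0.3204]
2 [  18   15   48   47 1804] [ 0.5301 -0.3829]
step 0.0644 14.04 in vee -45.49 45.59
step 0.0644 13.61 in vee -45.11 45.89
green profile -8..8mm along ux 3 [-1, 0, 2, 6, 10, 15, 21, 26, 31, 31, 28, 22, 15, 8, 3, 0, -1]
   lens-G vee x 18.43
green profile -8..8mm along ux 2 [-1, 0, 2, 6, 11, 16, 22, 27, 30, 31, 28, 21, 14, 7, 2, 0, -2]
   lens-G vee x 18.66
green profile -8..8mm along ux 1 [0, 0, 3, 7, 11, 16, 21, 26, 30, 30, 26, 19, 12, 5, 0, -1, -3]
   lens-G vee x 19.0
```

```bash
python3 -c "
from station import ctrl
print(ctrl.finish_job())"
```

```text
the job is handed in; nothing more can be done
None
```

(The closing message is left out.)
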